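Calibrate the signature pad with its slotted template

TASK

Calibrate the signature pad: lower the yellow template gently and level on to the pad's two pins, either way round, until it lies flat, and let go of it. Then take the red-headed stylus from its stand and trace the template's whole U-shaped slot once, from the red dot to the green dot, with the tip kept down in the slot near the pad's surface and slowly (about 4 cm a second). Finally hang the stylus back by its collar in the stand's fork, leaving the template on the pad and the other things on the desk where they are.

Things in the scene. Friction and masses are not known exactly. Their poses are not given: they have to be found in the camera images.
- pad: fixed signature pad, a black and grey slab with a dark window, 150 (x) by 220 (y) by 22 mm high; origin at the centre of its underside, z up. Two steel pins stand on its top at x 0, y +84 and -84 mm: 8 mm diameter for 10 mm, then a cone to 3 mm diameter, 16 mm high in all. It may lie on either side of the desk
- pad_top (a point): centre of the pad's top face, 22 mm above the desk; axes as the pad's
- template: loose yellow plate 130 (x) by 200 (y) by 8 mm thick, 0.2 to 0.45 kg, flat on the desk at any yaw; origin at the centre of its underside, z up. Through holes of 11 mm diameter at x 0, y +84 and -84 mm fit the pins two ways, half a turn apart. Blue handle at its centre, 18 mm thick (x), 60 mm long (y), 8 to 46 mm above the underside: grip it across the 18 mm. A slot runs as a U round the handle
- slot_red (a point): red-dot end of the slot, underside height. The through slot is 10 mm wide; in template x, y (mm) its centre line runs straight from this end (-30, -55) to corner (30, -55), to corner (30, 55), to the green end (-30, 55); the cut ends 5 mm beyond either end. The red and green dots, 14 mm across, are on the plate at (-50, -55) and (-50, 55)
- slot_green (a point): green-dot end of the slot's centre line, (-30, 55) mm in the template's x, y, at the height of its underside
- stylus: loose stylus, 0.08 kg, 136 mm long, hanging tip down in the stand; origin at its tip, z up along it, x and y square to its head (as the stand's at the start). From the tip: 6 mm diameter for 16 mm, 12 mm aluminium shaft from 26 mm, dark collar 30 mm diameter from 80 to 86 mm, red square head 18 x 18 mm from 86 to 136 mm: grip the head
- stylus_tip (a point): the stylus's tip (same point as its origin)
- stand: fixed white stylus stand: dark round foot 72 mm across, post behind (+x), level fork of two prongs with tops 100 mm above the desk. Origin at the centre of the foot's underside. Gap 17 mm wide (y), from x +19 to the open end at -19 mm; nothing above. The stylus hangs at x 0, y 0, collar on the prongs, tip 20 mm above the desk; it lifts straight out and goes back from above
- fork (a point): middle of the fork's gap at the height of the prongs' tops, 100 mm above the desk; axes as the stand's
- cup: bystander to leave alone: steel tumbler, 72 mm across, 90 mm tall; origin at the centre of its underside
- drive: bystander to leave alone: flat black external drive, 100 x 60 x 18 mm; origin at the centre of its underside
- bottle: bystander to leave alone: blue spray bottle with a white head, 66 mm across, 184 mm tall; origin at the centre of its underside
- reader: bystander to leave alone: grey fingerprint reader with a green window, 85 x 60 x 30 mm; origin at the centre of its underside
- stapler: bystander to leave alone: blue and black stapler, 150 x 36 x 51 mm; origin at the centre of its underside
- stamp: bystander to leave alone: hand stamp with a dark wooden handle on a red block, 70 x 35 mm, 80 mm tall; origin at the centre of its underside
- inkpad: bystander to leave alone: blue and steel ink-pad tin, 75 x 115 x 22 mm; origin at the centre of its underside
Not all that is in view belongs to the job. Of the things that look like the template, take the one that is farthest to the robot's right at the start.

How it is judged:
By the outcome, as a careful person would: the job done as asked, in the order asked, and still so for the second after the job is handed in, with the robot touching nothing.
It also fails if it takes over 72 s, if anything falls off the work surface, if the arm or the gripper's body presses on something with over 40 N, if the wrist force passes 120 N, or if a joint passes its speed limit or range.

ROBOT

A 6-joint arm with a two-finger parallel gripper is mounted at the origin on the work surface. World frame = base frame: x ahead of the robot, y to its left, z up, the work surface at z = 0. Lengths are in m, angles in rad, forces in N, time in s.
With the tool pointing down it reaches from about 0.225 to 0.875 m from the base axis. Payload 3.4 kg.
Tool frame: the origin (TCP) lies at the very end of the fingers, on their centre line; the grasp point (between the pads) lies 19 mm behind it; z points along the fingers, y is the direction in which the jaws open and shut (so a half turn about z gives the same grasp; the last joint's range is limited). The gripper opens to 85 mm and grips with 20 to 120 N. Pads are 22 mm wide; open, the fingers measure 114 mm over their backs; the gripper's body (76 mm by 85 mm) begins 54 mm behind the grasp point. The pads swing forward as they close: fully open they stand 13 mm farther back than shut.
Start: joints at [1.144, 0.276, 1.505, -0, 1.361, -0.121], TCP at [0.173, 0.548, 0.211] pointing down, gripper open.
Joint ranges: [-2.89, 2.89], [-0.75, 2.08], [0.22, 2.7], [-1.18, 4.32], [0.11, 2.71], [-2.7, 2.7]. Speed limits (rad/s): [2.57, 2.57, 3.14, 3.14, 3.14, 3.14].

INTERFACE

Orientations are given as a unit quaternion [w, x, y, z].
In Python, from rig import telemetry, cams, sign_off, spotter gives the robot as it stands.
- The arm moves only by the tool servo_tool, never from a script. Its argument "steps" is a list of rows, each a list of 6 numbers: the shift along the tool's x, y, z in mm, then the turn, a rotation vector about the tool's x, y, z in degrees. In form: [[x, y, z, ax, ay, az], ...]. A call has 1 to 8 rows; each row is the pose to reach, as a shift and turn from the pose commanded when the call began, along the tool's axes at that moment; what a row does not reach only later rows make up. A row lasts 1/10 s, in which the tool goes at most 50 mm and 8.59 degrees, less where a joint would pass 70% of its speed; a pose out of reach is approached as far as the arm can. A call with a gripper value outside its range is refused whole. "hand" is the closure in counts, from 0 (fully open) to 255 (shut), set as the call begins (left out, the last holds). The fingers move at their own pace and stop on an object; "grip_force" is the grip in N (left out, the last holds). Time passes only in rows, so rows that repeat a pose let the fingers close. It gives the time, the measured TCP pose, the force and the opening at its end, in the units of the state.
- telemetry.get_state(): the state, without advancing time (a new reading comes with each control period).
- cams.get_image(name): name is "scene" or "top"; returns (picture, depth): 400x640x3 uint8, red, green, blue; 400x640 float32, m along the optical axis (not along the pixel's ray), 0 where there is no reading.
- cams.camera_model(name): a dict with "camera_matrix" (3x3 intrinsics, pixels), "D" ([k1, k2, p1, p2, k3] as OpenCV has them; the pictures are not rectified), "origin" and "rotation" of the camera in the world. Camera axes: x right, y up, looking along -z (the intrinsics and any distortion apply to the point x, -y, -z); pixel columns grow to the right and rows downward; lengths in m; the calibration is good to about 2 mm. A picture is of the moment at which its call begins. camera_model takes no time and is no camera call.
- sign_off(): hands the job in, once; it reports no verdict.
Trained networks look in the newest picture that a camera, given by its name, has taken for a name from the list of things; names that differ only in an ending like _2 or _b are one class to them, and where a whole thing is asked for, a point or a joint stands for the part that bears it (a point fixed in the world has none). Each returns a list of dicts, best first, with "conf" (0 to 1); they miss things now and then, are a little off and sometimes report something else, mostly with a low value. They report only what shows in the picture. A call takes as long as a camera call. They do not tell look-alikes from the thing itself.
- spotter.outline_of(query, camera): "region" (400x640 bool, what is visible of it) and "rect" ([left, top, width, height] in pixels, round what is visible of it).
The state is a dict: "clock": time; "qpos": joint angles; "qd": joint speeds; "effort": joint torques, N m; "position": TCP position; "ee_rot": TCP orientation; "contact_force": force on the tool from outside, world axes, zero at the start; "moment": the same for the moment, N m; "width": finger opening in m.
Only numpy, scipy, OpenCV 4.12 (cv2) and the standard library are available. Lean on these libraries where they do the work, as an engineer would, in place of code of your own. Each camera call takes 0.05 s, during which the arm holds its last target.

## Working session

There is one attempt and no reset: what is moved stays moved. The work goes in short steps, Python scripts to look and compute and a tool call to move; the robot and the scene stay as the last step left them, time stands still between calls to the robot, and variables do not carry over. Pictures are saved under pics/ and viewed, and the job is handed in when it is done.

Besides the shell and the picture viewer there is one more tool, called after "Call:" by a JSON object that holds its "api" and its "payload", one argument or row to a line. servo_tool: Moves the arm, as the interface text tells. Its arguments: {"type":"object","properties":{"steps":{"type":"array","items":{"type":"array","items":{"type":"number"}}},"hand":{"type":"number"},"grip_force":{"type":"number"}},"required":["steps"]}

```bash
ls; mkdir -p pics; cat > h.py <<'E'
import numpy as np,cv2
from rig import telemetry,cams,sign_off,spotter
def grab(n,tag):
    im,d=cams.get_image(n); np.savez(f'{tag}.npz',im=im,d=d); cv2.imwrite(f'pics/{tag}.png',im[:,:,::-1]); return im,d
def model(n):
    m=cams.camera_model(n); return [np.array(m[k],float) for k in("camera_matrix","D","origin","rotation")]
def rays(n,px):
    K,D,o,R=model(n); px=np.array(px,float).reshape(-1,1,2)
    u=cv2.undistortPoints(px,K,D)[:,0]
    c=np.c_[u[:,0],-u[:,1],-np.ones(len(u))]
    return o,c@R.T
def at_z(n,px,z):
    o,r=rays(n,px); t=(z-o[2])/r[:,2]; return o+t[:,None]*r
def at_d(n,px,d):
    o,r=rays(n,px); return o+np.array(d).reshape(-1,1)*r
def cloud(n,d):
    v,u=np.mgrid[0:400,0:640]; return at_d(n,np.c_[u.ravel(),v.ravel()],d.ravel()).reshape(400,640,3)
def proj(n,P):
    K,D,o,R=model(n); c=(np.array(P,float).reshape(-1,3)-o)@R; c=c*[1,-1,-1]
    return cv2.projectPoints(c.reshape(-1,1,3),np.zeros(3),np.zeros(3),K,D)[0][:,0]
E
python3 - <<'E'
from h import *
for n in("scene","top"):
    grab(n,n+"0"); print(n,model(n))
print(telemetry.get_state())
E
```

```text
pics
scene [array([[467.43736696,   0.        , 325.63965079],
       [  0.        , 467.43736696, 195.3175957 ],
       [  0.        ,   0.        ,   1.        ]]), array([0.02301692, 0.        , 0.        , 0.        , 0.        ]), array([ 1.10709443, -0.88946238,  0.78544584]), array([0.83278269, 0.46347374, 0.13544874, 0.27077431])]
top [array([[460.87667333,   0.        , 318.9334158 ],
       [  0.        , 460.87667333, 204.65982505],
       [  0.        ,   0.        ,   1.        ]]), array([0.01264628, 0.        , 0.        , 0.        , 0.        ]), array([0.24923011, 0.00916073, 1.46759494]), array([-0.6984084 , -0.06383697,  0.06846608,  0.70955122])]
{'clock': 0.1, 'qpos': array([ 1.14396526e+00,  2.76573592e-01,  1.50600220e+00,  2.51473539e-05,
        1.36069622e+00, -1.21017055e-01]), 'qd': array([ 0.00091253, -0.00361998, -0.00194174, -0.00172461, -0.00124213,
       -0.00038227]), 'effort': array([ 8.12390645e-04, -4.17703342e+01, -2.46402848e+01, -2.95812097e-04,
        5.93171484e-03,  1.26846041e-05]), 'position': array([0.17291338, 0.54786445, 0.2097041 ]), 'ee_rot': array([-2.38979375e-04,  1.52314407e-01,  9.88331734e-01, -8.05047743e-04]), 'contact_force': array([ 0.58298591, -0.42935676,  1.09507228]), 'moment': array([-0.03878372, -0.00097173,  0.04416296]), 'width': 0.08532890842838274}
```

```bash
python3 - <<'E'
s=open('h.py').read()
s=s.replace('''    m=cams.camera_model(n); return [np.array(m[k],float) for k in("camera_matrix","D","origin","rotation")]''','''    m=cams.camera_model(n); K,D,o,q=[np.array(m[k],float) for k in("camera_matrix","D","origin","rotation")]
    return K,D,o,Rot(q)
def Rot(q):
    from scipy.spatial.transform import Rotation as S
    return S.from_quat([q[1],q[2],q[3],q[0]]).as_matrix()''')
open('h.py','w').write(s)
E
python3 -c "
from h import *
for n in('scene','top'):print(at_z(n,[[320,200]],0))"
```

```text
[[0.40748103 0.10582705 0.        ]]
[[ 0.54275631 -0.00649162  0.        ]]
```

View pics/scene0.png

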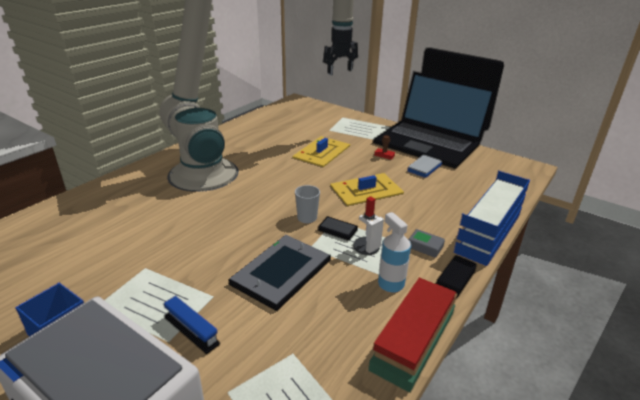

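View pics/top0.png

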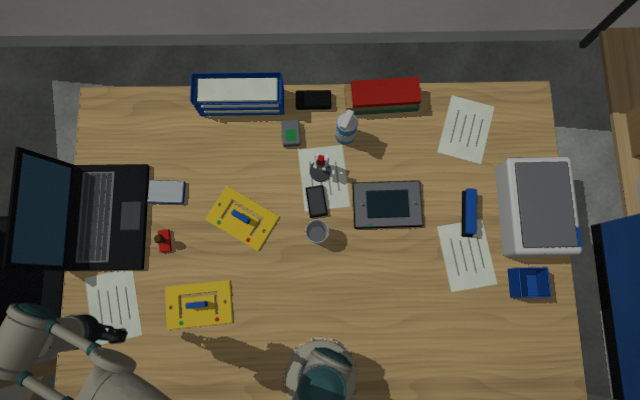

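Two look-alike yellow plates show in the top view, at (243,218) and (198,305). The robot's right is image right, so I want the one at (243,218). I'll measure everything and check it in a close crop.

```bash
python3 - <<'E'
from h import *
im,d=grab("top","top1")
names=["pad","template","stylus","stand","cup","drive","bottle","reader","stapler","stamp","inkpad"]
for q in names:
    for r in spotter.outline_of(q,"top")[:3]:
        m=r["region"]; v,u=np.nonzero(m); c=[u.mean(),v.mean()]
        dd=np.median(d[m]); print(q,round(r["conf"],2),r["rect"],np.round(c,1),np.round(at_d("top",[c],[dd]),3))
        np.save(f"m_{q}_{int(c[0])}.npy",m)
crops=[]
for x0,y0,x1,y1 in[(195,170,295,260),(270,130,370,220),(345,165,435,245)]:
    crops.append(cv2.resize(im[y0:y1,x0:x1],(0,0),fx=5,fy=5,interpolation=cv2.INTER_CUBIC))
for i,c in enumerate(crops): cv2.imwrite(f"pics/crop{i}.png",c[:,:,::-1])
print(telemetry.get_state()["clock"])
E
```

```text
pad 0.73 [347.6, 178.7, 77.0, 49.3] [386.6 204.3] [[ 0.522 -0.219  0.019]]
pad 0.4 [461.6, 187.8, 13.9, 51.0] [468.9 212.3] [[ 0.488 -0.473  0.042]]
template 0.93 [207.1, 188.6, 70.4, 61.7] [241.2 217.9] [[0.487 0.247 0.006]]
template 0.59 [308.5, 153.4, 22.6, 26.8] [319.9 171.4] [[ 0.636 -0.008  0.01 ]]
template 0.58 [167.4, 279.5, 66.0, 49.8] [197.7 304.4] [[0.218 0.377 0.007]]
stylus 0.59 [314.1, 154.5, 10.8, 14.7] [319.8 161.3] [[ 0.637 -0.006  0.124]]
cup 0.72 [304.1, 218.6, 26.6, 25.6] [316.3 230.3] [[0.442 0.007 0.012]]
cup 0.57 [283.0, 120.9, 17.8, 28.0] [290.4 132.5] [[0.765 0.087 0.026]]
drive 0.6 [305.6, 184.5, 19.6, 36.1] [315.7 200.9] [[0.537 0.008 0.016]]
drive 0.23 [308.9, 153.3, 20.0, 29.3] [319.9 169.2] [[ 0.643 -0.008  0.012]]
bottle 0.78 [336.9, 106.6, 22.7, 40.0] [345.4 127.6] [[ 0.743 -0.087  0.124]]
reader 0.59 [281.6, 122.7, 16.2, 25.0] [289.4 132.8] [[0.763 0.09  0.027]]
stapler 0.65 [463.1, 188.0, 13.9, 48.9] [469.3 212.2] [[ 0.488 -0.475  0.04 ]]
stamp 0.52 [154.1, 228.6, 19.1, 22.0] [163.1 240.2] [[0.418 0.489 0.018]]
inkpad 0.6 [148.2, 181.2, 39.4, 25.3] [165.6 192. ] [[0.573 0.488 0.018]]
0.7
```

View pics/crop0.png

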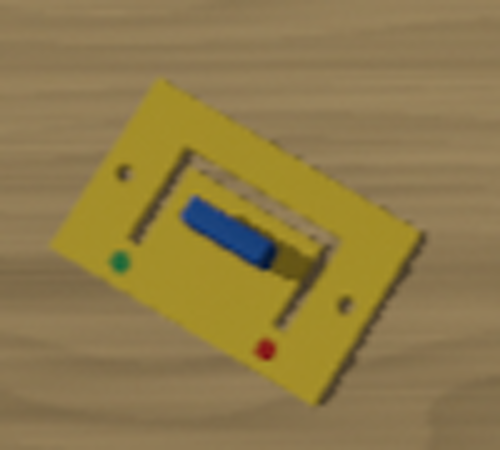

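View pics/crop1.png

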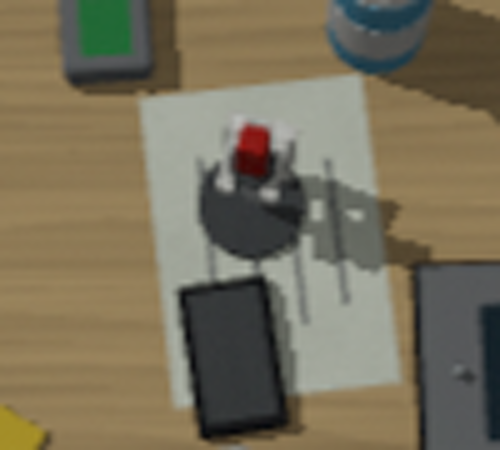

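View pics/crop2.png

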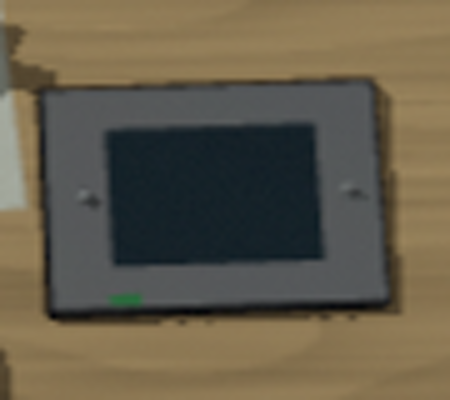

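```bash
cat > fit.py <<'E'
from h import *
from scipy.optimize import minimize
def box(hx,hy,z0,z1):
    return np.array([[sx*hx,sy*hy,z] for sx in(-1,1) for sy in(-1,1) for z in(z0,z1)],float)
def place(P,x,y,t):
    c,s=np.cos(t),np.sin(t); return P@np.array([[c,-s,0],[s,c,0],[0,0,1]]).T+[x,y,0]
def sil(n,P,roi,S=8):
    x0,y0,x1,y1=roi; p=(proj(n,P)-[x0,y0]+0.5)
    im=np.zeros(((y1-y0)*4,(x1-x0)*4),np.uint8)
    h=cv2.convexHull((p*4).astype(np.float32))[:,0]
    cv2.fillConvexPoly(im,np.round((h-0.5)*16).astype(np.int32),255,cv2.LINE_AA,4)
    return cv2.resize(im,(x1-x0,y1-y0),interpolation=cv2.INTER_AREA)/255.
def fit(n,mask,P,x0,roi):
    m=mask[roi[1]:roi[3],roi[0]:roi[2]].astype(float)
    f=lambda q:np.sum((sil(n,place(P,q[0]/1e3,q[1]/1e3,q[2]/100),roi)-m)**2)
    best=None
    for k in range(3):
        x0_=np.array([x0[0]*1e3,x0[1]*1e3,x0[2]*100]) if best is None else best.x
        best=minimize(f,x0_,method="Nelder-Mead",options=dict(initial_simplex=x0_+np.array([[0,0,0],[6,0,0],[0,6,0],[0,0,6]])*(1,.5,.3)[k],xatol=.02,fatol=.01))
    return best.x*[1e-3,1e-3,1e-2],best.fun
E
python3 - <<'E'
from fit import *
for n in("top","scene"):
    z=np.load(f"{n}0.npz"); im,d=z["im"],z["d"]
    C=cloud(n,d); hsv=cv2.cvtColor(im,cv2.COLOR_RGB2HSV)
    P=box(.065,.1,0,.008)
    p=proj(n,[[.487,.247,0]])[0].astype(int)
    print(n,p,hsv[p[1]-6,p[0]-14],im[p[1]+10,p[0]-5],"wood",[hsv[p[1]+k,p[0]] for k in(-50,50)])
    pp=proj(n,[[.52,-.22,.022]])[0].astype(int); print("pad",pp,d[pp[1],pp[0]],C[pp[1],pp[0]],im[pp[1],pp[0]])
    q=proj(n,[[.62,-.05,0]])[0].astype(int); print(C[q[1],q[0]])
    # z noise
    v=C[q[1]-5:q[1]+5,q[0]-5:q[0]+5,2]; print("z",v.mean(),v.std())
E
```

```text
top [241 218] [ 24 165 153] [165 142  41] wood [array([ 20, 105, 141], dtype=uint8), array([ 19, 102, 148], dtype=uint8)]
pad [387 204] 1.4764985 [ 0.52271453 -0.22064233  0.01846611] [22 34 40]
[ 0.62096482 -0.04697247  0.00573243]
z 0.00021061818757064365 0.005045819053231212
scene [365 189] [ 23 165 202] [200 168  70] wood [array([ 17,  93, 176], dtype=uint8), array([105,  13,  78], dtype=uint8)]
pad [279 264] 1.158771 [ 0.51584878 -0.21865965  0.02026715] [25 36 44]
[ 0.61718071 -0.04896641  0.0009029 ]
z 0.0018897651641697634 0.002123215060574024
```

```bash
python3 - <<'E'
import cv2
im=cv2.imread('pics/scene0.png')
cv2.imwrite('pics/sc.png',cv2.resize(im[160:320,220:450],(0,0),fx=3.4,fy=3.4,interpolation=cv2.INTER_CUBIC))
E
```

```text
(no output)
```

View pics/sc.png

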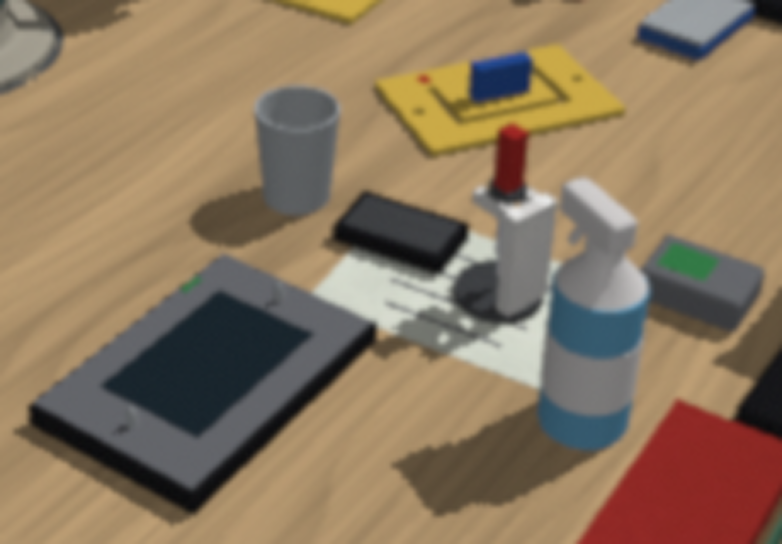

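```bash
python3 - <<'E'
from fit import *
def comp(m,p):
    n,l=cv2.connectedComponents(m.astype(np.uint8)); k=l[p[1],p[0]]
    mm=(l==k).astype(np.uint8); c,_=cv2.findContours(mm,cv2.RETR_EXTERNAL,cv2.CHAIN_APPROX_NONE)
    o=np.zeros_like(mm); cv2.drawContours(o,c,-1,1,-1); return o
vis=[]
for n in("top","scene"):
    im=np.load(f"{n}0.npz")["im"]; hsv=cv2.cvtColor(im,cv2.COLOR_RGB2HSV).astype(int); H,S,V=hsv[...,0],hsv[...,1],hsv[...,2]
    y=(S>130)&(H>=21)&(H<=32)
    seed=proj(n,[[.487-.05,.247+.0,0.008]])[0].round().astype(int)
    if n=="top": print(seed,y[seed[1],seed[0]])
    mt=comp(y,seed)
    if n=="scene":  # handle doesn't stick past outline
        pass
    v,u=np.nonzero(mt); roi=(u.min()-6,v.min()-6,u.max()+7,v.max()+7)
    print(n,"tmpl area",mt.sum(),fit(n,mt,box(.065,.1,0,.008),(.487,.247,-.5),roi))
    p=proj(n,[[.52,-.22,.022]])[0].round().astype(int)
    g=(S<75)&(V<135); mp=comp(g,p); v,u=np.nonzero(mp); roi2=(u.min()-6,v.min()-6,u.max()+7,v.max()+7)
    print(n,"pad area",mp.sum(),roi2,fit(n,mp,box(.075,.11,0,.022),(.52,-.22,0.03),roi2))
    for col,hh in(("red",(H<8)|(H>172)),("green",(H>50)&(H<80))):
        m=hh&(S>110)
        m[:roi[1]]=0;m[roi[3]:]=0;m[:,:roi[0]]=0;m[:,roi[2]:]=0
        v,u=np.nonzero(m)
        if len(u):
            c=[u.mean(),v.mean()]; print(n,col,len(u),c,at_z(n,[c],.008))
E
```

```text
[241 233] True
top tmpl area 2584 (array([ 0.48812168,  0.24552021, -0.54921818]), np.float64(21.455594002306803))Traceback (most recent call last):
  File "<stdin>", line 19, in <module>
  File "fit.py", line 19, in fit
    best=minimize(f,x0_,method="Nelder-Mead",options=dict(initial_simplex=x0_+np.array([[0,0,0],[6,0,0],[0,6,0],[0,0,6]])*(1,.5,.3)[k],xatol=.02,fatol=.01))
    res = _minimize_neldermead(fun, x0, args, callback, bounds=bounds,
                               **options)
    fsim[k] = func(sim[k])
              ~~~~^^^^^^^^
    fx = function(np.copy(x), *(wrapper_args + args))
  File "fit.py", line 15, in <lambda>
    f=lambda q:np.sum((sil(n,place(P,q[0]/1e3,q[1]/1e3,q[2]/100),roi)-m)**2)
                       ~~~~~~~~~~~~~~~~~~~~~~~~~~~~~~~~~~~~~~~~~~~~~~^~
ValueError: operands could not be broadcast together with shapes (384,652) (378,6)
```

```bash
cat > meas.py <<'E'
from fit import *
def comp(m,p):
    n,l=cv2.connectedComponents(m.astype(np.uint8)); k=l[p[1],p[0]]
    mm=(l==k).astype(np.uint8); c,_=cv2.findContours(mm,cv2.RETR_EXTERNAL,cv2.CHAIN_APPROX_NONE)
    o=np.zeros_like(mm); cv2.drawContours(o,c,-1,1,-1); return o
def measure(n,im,txy=(.488,.2455,-.55),pxy=(.52,-.22,.03),verbose=True,pad=True):
    hsv=cv2.cvtColor(im,cv2.COLOR_RGB2HSV).astype(int); H,S,V=hsv[...,0],hsv[...,1],hsv[...,2]
    out={}
    def roi_of(m):
        v,u=np.nonzero(m); return (max(u.min()-6,0),max(v.min()-6,0),min(u.max()+7,640),min(v.max()+7,400))
    y=(S>130)&(H>=21)&(H<=32)
    c,s=np.cos(txy[2]),np.sin(txy[2])
    seed=proj(n,[[txy[0]-.05*c,txy[1]-.05*s,0.008]])[0].round().astype(int)
    mt=comp(y,seed); roi=roi_of(mt)
    out["t"]=fit(n,mt,box(.065,.1,0,.008),txy,roi); print(n,"tmpl",mt.sum(),out["t"])
    if pad:
        p=proj(n,[[pxy[0],pxy[1],.022]])[0].round().astype(int)
        g=((S<75)|(H<8)|(H>32))&(V<135); mp=comp(g,p); roi2=roi_of(mp)
        out["p"]=fit(n,mp,box(.075,.11,0,.022),pxy,roi2); print(n,"pad",mp.sum(),roi2,out["p"])
    for col,hh in(("red",(H<8)|(H>172)),("green",(H>50)&(H<80))):
        m=hh&(S>110)
        m[:roi[1]]=0;m[roi[3]:]=0;m[:,:roi[0]]=0;m[:,roi[2]:]=0
        v,u=np.nonzero(m)
        if len(u):
            c=[u.mean(),v.mean()]; out[col]=at_z(n,[c],.008)[0]; print(n,col,len(u),np.round(c,1),out[col])
    return out
E
python3 - <<'E'
from meas import *
for n in("top","scene"): measure(n,np.load(f"{n}0.npz")["im"])
E
```

```text
top tmpl 2584 (array([ 0.48811529,  0.24552004, -0.54946317]), np.float64(21.508481353325642))
top pad 3092 (np.int64(347), np.int64(175), np.int64(429), np.int64(235)) (array([ 0.5240308 , -0.22032127,  0.01725067]), np.float64(168.7681507112649))
top red 8 [248.  239.5] [0.41679882 0.22426268 0.008     ]
top green 7 [218.7 222. ] [0.47442202 0.31838964 0.008     ]
scene tmpl 256000 (array([ 0.76087377, -0.39901711,  2.20243184]), np.float64(249840.06043829297))
scene pad 3985 (np.int64(223), np.int64(229), np.int64(337), np.int64(316)) (array([ 0.51989775, -0.21718754,  0.02285437]), np.float64(321.89142637447134))
scene red 4255 [411.8 312.4] [ 0.84975565 -0.1554733   0.008     ]
scene green 91 [422.  236.5] [0.74624792 0.11629475 0.008     ]
```

```bash
python3 - <<'E'
from meas import *
L=[]
for n,q in(("top",(0.5240,-.2203,.0173)),("scene",(.5199,-.2172,.0229))):
    im=np.load(f"{n}0.npz")["im"]; p=proj(n,[[.522,-.22,.022]])[0].round().astype(int)
    x0,y0=p-[55,45]; F=6
    c=cv2.resize(im[y0:y0+90,x0:x0+110],(0,0),fx=F,fy=F,interpolation=cv2.INTER_CUBIC)[:,:,::-1].copy()
    hsv=cv2.cvtColor(im,cv2.COLOR_RGB2HSV).astype(int); H,S,V=hsv[...,0],hsv[...,1],hsv[...,2]
    g=((S<75)|(H<8)|(H>32))&(V<135); m=comp(g,p)[y0:y0+90,x0:x0+110]
    M=cv2.resize(m,(0,0),fx=F,fy=F,interpolation=cv2.INTER_NEAREST); k,_=cv2.findContours(M,cv2.RETR_EXTERNAL,cv2.CHAIN_APPROX_NONE); cv2.drawContours(c,k,-1,(0,255,255),1)
    for z in(0,.022):
        P=place(np.array([[a*.075,b*.11,z] for a,b in((-1,-1),(1,-1),(1,1),(-1,1))]),*q)
        cv2.polylines(c,[np.round((proj(n,P)-[x0,y0]+.5)*F).astype(int)],True,(255,0,255) if z else (255,255,0),1)
    for y in(.084,-.084):
        P=place(np.array([[0,y,0.022],[0,y,.038]]),*q); P=np.round((proj(n,P)-[x0,y0]+.5)*F).astype(int); cv2.line(c,tuple(map(int,P[0])),tuple(map(int,P[1])),(0,0,255),1)
    cv2.imwrite(f"pics/pad_{n}.png",c)
    s=proj(n,[[.45,.25,.008]])[0].round().astype(int); print(hsv[s[1],s[0]],s)
E
```

```text
[ 25 191 163] [240 229]
[ 23 164 194] [356 183]
```

View pics/pad_top.png

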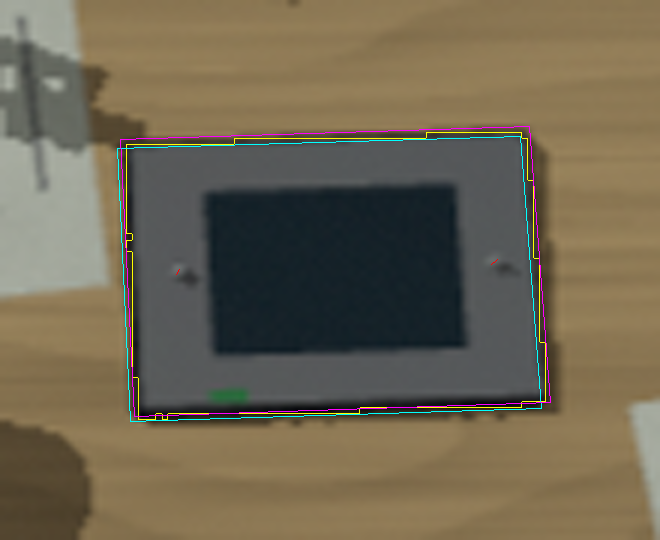

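View pics/pad_scene.png

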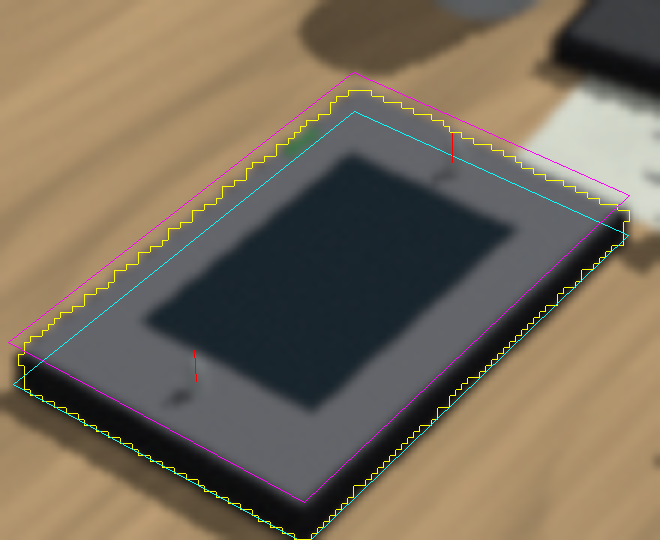

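```bash
python3 - <<'E'
from meas import *
p=proj("scene",[[.522,-.22,.022]])[0].round().astype(int)-[55,45]
c=np.array([(18,355),(355,95),(628,215),(303,502)])/6-.5+p
W=at_z("scene",c,.022); print(W, [np.linalg.norm(W[i]-W[i-1]) for i in range(4)], W.mean(0))
p=proj("top",[[.522,-.22,.022]])[0].round().astype(int)-[55,45]
c=np.array([(138,405),(130,145),(525,137),(543,400)])/6-.5+p
W=at_z("top",c,.022); print(W, [np.linalg.norm(W[i]-W[i-1]) for i in range(4)], W.mean(0))
for n in("top","scene"):
    d=np.load(n+"0.npz")["d"]; C=cloud(n,d)
    # pad region pts
    m=(abs(C[...,0]-.52)<.1)&(abs(C[...,1]+.22)<.13)&(C[...,2]>.012)&(C[...,2]<.035)
    P=C[m]; print(n,len(P),np.percentile(P[:,2],[10,50,90]),np.percentile(P[:,0],[2,98]),np.percentile(P[:,1],[2,98]),P.mean(0), [cv2.minAreaRect((P[:,:2]*1000).astype(np.float32))])
    q=at_z(n,[[0,0]],0)
    m=(abs(C[...,0]-.45)<.05)&(abs(C[...,1]+.05)<.03)&(abs(C[...,2])<.03); print("desk z",np.median(C[m][:,2]))
    m=(abs(C[...,0]-.50)<.02)&(abs(C[...,1]-.1)<.03)&(abs(C[...,2])<.03); print("desk z",np.median(C[m][:,2]))
E
```

```text
[[ 0.45586932 -0.33184207  0.022     ]
 [ 0.45404142 -0.12155259  0.022     ]
 [ 0.59936562 -0.1166744   0.022     ]
 [ 0.59729792 -0.32576547  0.022     ]] [np.float64(0.14155907846787852), np.float64(0.2102974244637349), np.float64(0.14540605804765114), np.float64(0.2091012947871541)] [ 0.52664357 -0.22395864  0.022     ]
[[ 0.45275986 -0.11405882  0.022     ]
 [ 0.59367643 -0.11408447  0.022     ]
 [ 0.59484812 -0.32653739  0.022     ]
 [ 0.45212747 -0.32793947  0.022     ]] [np.float64(0.2138815843930213), np.float64(0.14091656984287584), np.float64(0.21245615743074317), np.float64(0.1427275353697944)] [ 0.52335297 -0.22065504  0.022     ]
top 3080 [0.0155153  0.01968918 0.0236657 ] [0.45229089 0.59527454] [-0.32489552 -0.11467173] [ 0.52284335 -0.21951478  0.01963603] [((524.3510131835938, -221.62911987304688), (150.47592163085938, 223.25311279296875), 1.2888492345809937)]
desk z -0.0022150581581354967
desk z -0.002115387653380596
scene 3846 [0.01967323 0.02250038 0.02454535] [0.45675222 0.60021358] [-0.33131871 -0.12069445] [ 0.53230333 -0.23521589  0.02216477] [((526.0942993164062, -223.0128631591797), (155.4353790283203, 223.5565948486328), 1.601725697517395)]
desk z 0.0007217777134019832
desk z 0.0004831005852579118
```

```bash
cat > padfit.py <<'E'
from meas import *
def padfit(n,im,q0=(.5235,-.2207,.015)):
    hsv=cv2.cvtColor(im,cv2.COLOR_RGB2HSV).astype(int); H,S,V=hsv[...,0],hsv[...,1],hsv[...,2]
    lo,hi=(60,130) if n=="top" else (65,135)
    g=(S<70)&(V>lo)&(V<hi)
    s=proj(n,place(np.array([[.06,0,.022]]),*q0))[0].round().astype(int)
    m=comp(g,s); v,u=np.nonzero(m); roi=(u.min()-6,v.min()-6,u.max()+7,v.max()+7)
    mm=m[roi[1]:roi[3],roi[0]:roi[2]].astype(float)
    def f(q):
        return np.sum((sil(n,place(box(q[3]/1e3,q[4]/1e3,.022,.022),q[0]/1e3,q[1]/1e3,q[2]/100),roi)-mm)**2)
    x=np.array([q0[0]*1e3,q0[1]*1e3,q0[2]*100,71,106])
    for k in(5,3,1.5):
        r=minimize(f,x,method="Nelder-Mead",options=dict(initial_simplex=np.vstack([x,x+np.eye(5)*k]),xatol=.02,fatol=.01,maxiter=2000)); x=r.x
    print(n,"area",m.sum(),"cost",round(r.fun,1),"x,y,yaw(rad),hx,hy",np.round(x*[1,1,.01,1,1],4)); return x
E
python3 - <<'E'
from padfit import *
for n in("top","scene"):
    im=np.load(n+"0.npz")["im"]; padfit(n,im)
    hsv=cv2.cvtColor(im,cv2.COLOR_RGB2HSV).astype(int); H,S,V=hsv[...,0],hsv[...,1],hsv[...,2]
    # template: fit with z shell, own yellow seed
    y=(S>120)&(H>=20)&(H<=32)
    for s in([.45,.25,.008],):
        s=proj(n,[s])[0].round().astype(int); m=comp(y,s); v,u=np.nonzero(m); roi=(u.min()-6,v.min()-6,u.max()+7,v.max()+7)
        print(n,m.sum(),roi,fit(n,m,box(.065,.1,0,.008),(.488,.2455,-.55),roi))
        for col,hh in(("red",(H<8)|(H>172)),("green",(H>45)&(H<80)),("blue",(H>100)&(H<130))):
            k=hh&(S>100); k[:roi[1]-15]=0;k[roi[3]:]=0;k[:,:roi[0]]=0;k[:,roi[2]:]=0
            v,u=np.nonzero(k)
            if len(u): c=[u.mean(),v.mean()]; print(n,col,len(u),np.round(c,1),at_z(n,[c],.008)[0])
E
```

```text
top area 2895 cost 33.8 x,y,yaw(rad),hx,hy [ 5.242177e+02 -2.213149e+02  1.770000e-02  7.052080e+01  1.057062e+02]
top 2617 (np.int64(199), np.int64(179), np.int64(286), np.int64(258)) (array([ 0.48794203,  0.2454787 , -0.55164643]), np.float64(36.8239753940792))
top red 8 [248.  239.5] [0.41679882 0.22426268 0.008     ]
top green 8 [218.5 222. ] [0.47443278 0.31907267 0.008     ]
top blue 105 [240.8 216.4] [0.49142226 0.2482273  0.008     ]
scene area 3376 cost 41.8 x,y,yaw(rad),hx,hy [ 5.247179e+02 -2.218562e+02  1.440000e-02  7.135470e+01  1.057841e+02]
scene 1196 (np.int64(324), np.int64(167), np.int64(410), np.int64(212)) (array([ 0.48777771,  0.24804089, -0.55538185]), np.float64(315.2731718569781))
scene red 229 [377.6 179.1] [0.49145391 0.31531402 0.008     ]
scene blue 182 [367.6 181.7] [0.47395703 0.2805231  0.008     ]
```

```bash
cat > go.py <<'E'
import sys
from h import *
from scipy.spatial.transform import Rotation as S
def go(x,y,z,ang):
    s=telemetry.get_state(); q=s["ee_rot"]; R=S.from_quat([q[1],q[2],q[3],q[0]])
    p=np.array(s["position"]); ty=np.array([np.cos(ang),np.sin(ang),0]); tz=np.array([0,0,-1.]); tx=np.cross(ty,tz)
    Rt=S.from_matrix(np.c_[tx,ty,tz])
    d=R.inv().apply(np.array([x,y,z])-p)*1e3; rv=(R.inv()*Rt).as_rotvec(degrees=True)
    print("t",round(s["clock"],2),"pos",np.round(p,4),"yang",round(float(np.arctan2(*R.as_matrix()[[1,0],1])),4),"F",np.round(s["contact_force"],1),"w",round(s["width"],4),"q6",np.round(s["qpos"][5],2))
    print("step",np.round(d,1),np.round(rv,2))
go(*map(float,sys.argv[1:5]))
E
python3 go.py .488 .2455 .15 -.551
```

```text
t 0.7 pos [0.1731 0.5484 0.2105] yang 1.265 F [0.  0.  0.3] w 0.0852 q6 -0.12
step [-391.4 -194.    60.5] [  0.    -0.   104.05]
```

Call:
{"api": "servo_tool", "payload": {
  "steps": [
    [-30, -15, 0, 0, 0, 8],
    [-60, -30, 0, 0, 0, 16],
    [-90, -45, 0, 0, 0, 24],
    [-120, -60, 0, 0, 0, 32],
    [-150, -75, 0, 0, 0, 40],
    [-180, -90, 0, 0, 0, 48],
    [-210, -104, 0, 0, 0, 56],
    [-240, -119, 0, 0, 0, 64]
  ],
  "hand": 0
}}

```text
clock: 1.5
position: [0.3671, 0.3617, 0.2107]
ee_rot: [0.0, 0.655, 0.756, 0.0]
contact_force: [0.4, -0.7, -0.3]
width: 0.0852
```

```bash
python3 go.py .488 .2455 .12 -.551
```

```text
t 1.5 pos [0.3671 0.3617 0.2107] yang 0.1423 F [ 0.4 -0.7 -0.3] w 0.0852 q6 0.5
step [-132.2  103.1   90.7] [ 2.000e-02 -3.000e-02  3.972e+01]
```

Call:
{"api": "servo_tool", "payload": {
  "steps": [
    [-27, 21, 18, 0, 0, 8],
    [-53, 41, 36, 0, 0, 16],
    [-80, 62, 54, 0, 0, 24],
    [-106, 82, 73, 0, 0, 32],
    [-132, 103, 90, 0, 0, 40],
    [-132, 103, 90, 0, 0, 40],
    [-132, 103, 90, 0, 0, 40]
  ]
}}

```text
clock: 2.2
position: [0.4875, 0.2468, 0.1201]
ee_rot: [-0.0, 0.873, 0.488, -0.001]
contact_force: [-0.8, 0.2, -0.2]
width: 0.0856
```

```bash
python3 go.py .488 .2455 .013 -.551
```

```text
t 2.2 pos [0.4875 0.2468 0.1201] yang -0.5509 F [-0.8  0.2 -0.2] w 0.0856 q6 0.89
step [ -0.8   1.2 107.1] [-0.07  0.04  0.01]
```

Call:
{"api": "servo_tool", "payload": {
  "steps": [
    [-1, 1, 25, 0, 0, 0],
    [-1, 1, 50, 0, 0, 0],
    [-1, 1, 75, 0, 0, 0],
    [-1, 1, 92, 0, 0, 0],
    [-1, 1, 102, 0, 0, 0],
    [-1, 1, 106, 0, 0, 0],
    [-1, 1, 106, 0, 0, 0]
  ]
}}

```text
clock: 2.9
position: [0.4878, 0.2465, 0.0149]
ee_rot: [-0.0, 0.872, 0.489, 0.0]
contact_force: [-0.5, -0.2, 0.1]
width: 0.0853
```

```bash
python3 go.py .488 .2455 .013 -.551; python3 - <<'E'
from h import *
im,d=grab("scene","scene2")
cv2.imwrite('pics/sc2.png',cv2.resize(im[110:230,290:450],(0,0),fx=4.5,fy=4.5,interpolation=cv2.INTER_CUBIC)[:,:,::-1])
E
```

```text
t 2.9 pos [0.4878 0.2465 0.0149] yang -0.5491 F [-0.5 -0.2  0.1] w 0.0853 q6 0.89
step [-0.7  0.7  1.9] [ 0.01 -0.03  0.11]
```

View pics/sc2.png

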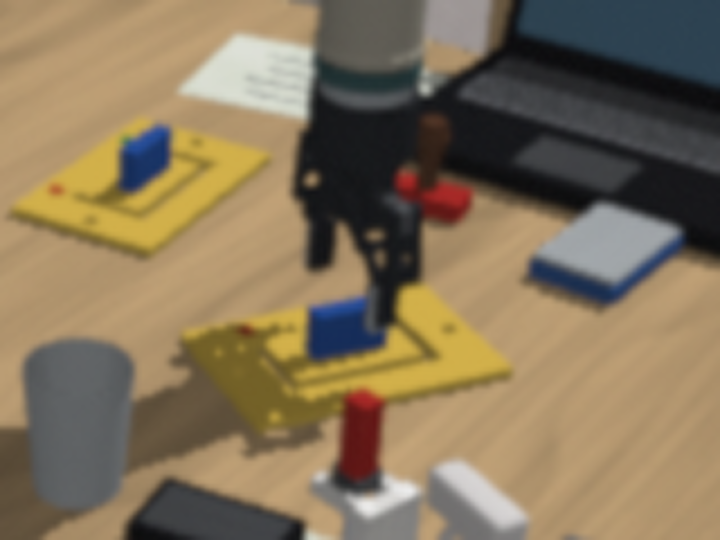

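Call:
{"api": "servo_tool", "payload": {
  "steps": [
    [-1, 0, 1, 0, 0, 0],
    [-1, 0, 1, 0, 0, 0],
    [-1, 0, 1, 0, 0, 0],
    [-1, 0, 1, 0, 0, 0],
    [-1, 0, 1, 0, 0, 0],
    [-1, 0, 1, 0, 0, 0],
    [-1, 0, 1, 0, 0, 0],
    [-1, 0, 1, 0, 0, 0]
  ],
  "hand": 255,
  "grip_force": 60
}}

```text
clock: 3.75
position: [0.4878, 0.245, 0.0141]
ee_rot: [0.0, 0.873, 0.489, 0.001]
contact_force: [-0.5, -2.2, 6.1]
width: 0.0162
```

```bash
python3 go.py .488 .2455 .21 -.549; python3 - <<'E'
from h import *
im,d=grab("scene","scene3")
cv2.imwrite('pics/sc3.png',cv2.resize(im[110:230,290:450],(0,0),fx=4.5,fy=4.5,interpolation=cv2.INTER_CUBIC)[:,:,::-1])
E
```

```text
t 3.75 pos [0.4878 0.245  0.0141] yang -0.55 F [-0.5 -2.2  6.1] w 0.0162 q6 0.89
step [ 6.000e-01  1.000e-01 -1.959e+02] [ 0.05 -0.04 -0.06]
```

View pics/sc3.png

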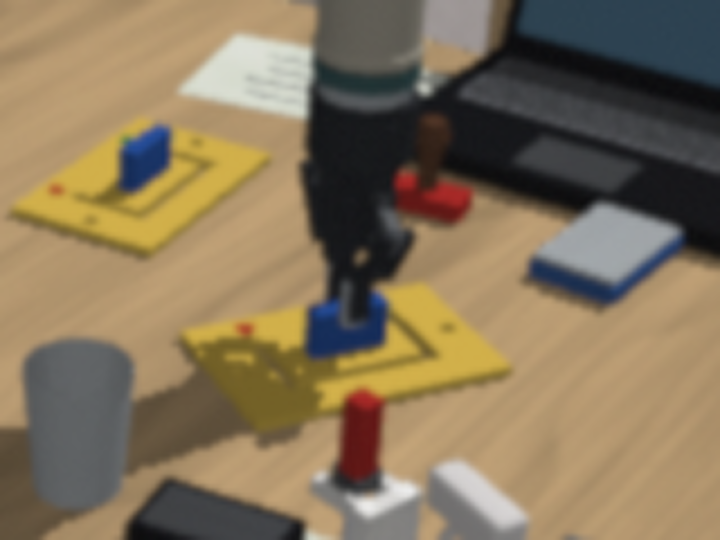

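Call:
{"api": "servo_tool", "payload": {
  "steps": [
    [0, 0, -6, 0, 0, 0],
    [0, 0, -20, 0, 0, 0],
    [0, 0, -45, 0, 0, 0],
    [0, 0, -75, 0, 0, 0],
    [0, 0, -110, 0, 0, 0],
    [0, 0, -145, 0, 0, 0],
    [0, 0, -175, 0, 0, 0],
    [0, 0, -196, 0, 0, 0]
  ]
}}

```text
clock: 4.6
position: [0.4873, 0.2452, 0.2113]
ee_rot: [-0.0, 0.873, 0.489, 0.001]
contact_force: [0.7, 0.4, -3.0]
width: 0.0162
```

```bash
python3 go.py .5243 -.2215 .21 .0165
```

```text
t 4.6 pos [0.4873 0.2452 0.2113] yang -0.55 F [ 0.7  0.4 -3. ] w 0.0162 q6 0.89
step [-378.5  275.5    1. ] [  0.05  -0.06 -32.46]
```

Call:
{"api": "servo_tool", "payload": {
  "steps": [
    [-8, 6, 0, 0, 0, -1],
    [-25, 18, 0, 0, 0, -2],
    [-50, 36, 0, 0, 0, -4],
    [-80, 58, 0, 0, 0, -7],
    [-112, 81, 0, 0, 0, -10],
    [-144, 105, 0, 0, 0, -13],
    [-176, 128, 0, 0, 0, -15.5],
    [-208, 151, 0, 0, 0, -18]
  ]
}}

```text
clock: 5.4
position: [0.5064, -0.0124, 0.2088]
ee_rot: [-0.001, 0.785, 0.62, -0.0]
contact_force: [1.2, -0.5, -2.4]
width: 0.0161
```

```bash
python3 go.py .5243 -.2215 .16 .0165
```

```text
t 5.4 pos [ 0.5064 -0.0124  0.2088] yang -0.234 F [ 1.2 -0.5 -2.4] w 0.0161 q6 0.07
step [-199.2   66.    48.6] [ -0.1   -0.03 -14.35]
```

Call:
{"api": "servo_tool", "payload": {
  "steps": [
    [-30, 10, 0, 0, 0, -2],
    [-60, 20, 0, 0, 0, -4],
    [-90, 30, 2, 0, 0, -6.5],
    [-120, 40, 8, 0, 0, -9],
    [-148, 50, 18, 0, 0, -11],
    [-174, 58, 30, 0, 0, -13],
    [-191, 63, 40, 0, 0, -14],
    [-199, 66, 48, 0, 0, -14.4]
  ]
}}

```text
clock: 6.2
position: [0.5241, -0.2213, 0.1599]
ee_rot: [-0.001, 0.702, 0.712, -0.0]
contact_force: [0.7, 0.2, -2.0]
width: 0.0161
```

Call:
{"api": "servo_tool", "payload": {
  "steps": [
    [0, 0, 0, 0, 0, 0],
    [0, 0, 0, 0, 0, 0],
    [0, 0, 0, 0, 0, 0]
  ]
}}

```text
clock: 6.5
position: [0.5251, -0.2191, 0.162]
ee_rot: [0.0, 0.701, 0.713, 0.0]
contact_force: [0.2, -0.0, -2.4]
width: 0.0161
```

```bash
python3 go.py .5243 -.2215 .11 .0165; python3 - <<'E'
from h import *
for n in("top","scene"):
    im,d=grab(n,n+"4")
    x0,y0=(335,155) if n=="top" else (215,190)
    cv2.imwrite(f'pics/{n}4c.png',cv2.resize(im[y0:y0+110,x0:x0+150],(0,0),fx=5,fy=5,interpolation=cv2.INTER_CUBIC)[:,:,::-1])
E
```

```text
t 6.5 pos [ 0.5251 -0.2191  0.162 ] yang 0.0161 F [ 0.2 -0.  -2.4] w 0.0161 q6 -0.53
step [-2.4 -0.9 52. ] [ 0.04 -0.02 -0.02]
```

View pics/top4c.png

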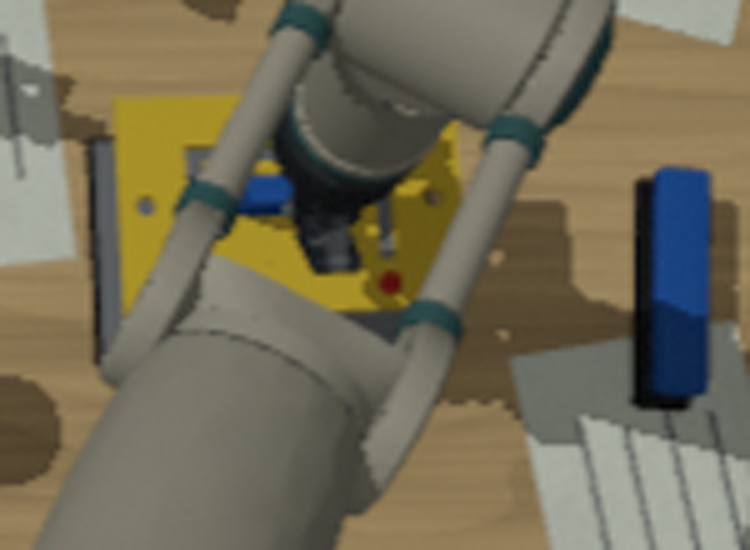

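View pics/scene4c.png

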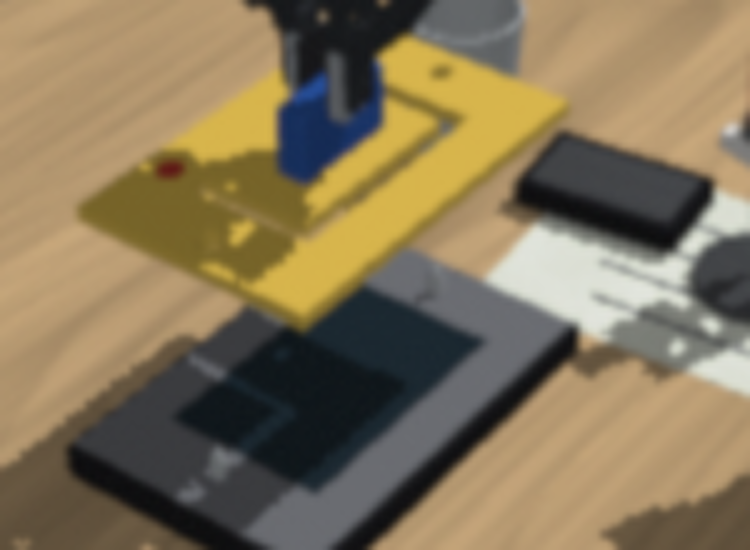

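```bash
python3 - <<'E'
from h import *
z=.156
c=np.array([(80,206),(303,316),(568,102),(405,37)])/5-.5+[215,190]
W=at_z("scene",c,z); print(np.round(W,4),[round(float(np.linalg.norm(W[i]-W[i-1])),4) for i in range(4)], W.mean(0))
print("scene hole",at_z("scene",np.array([(441,72)])/5-.5+[215,190],z))
c=np.array([(147,205),(433,196),(391,284)])/5-.5+[335,155]
W=at_z("top",c,z); print("top holes,red",np.round(W,4),"mid",(W[0]+W[1])/2,np.linalg.norm(W[0]-W[1]))
# expected from tcp
t=.0161;p=np.array([.5251,-.2191])
R=np.array([[np.cos(t),-np.sin(t)],[np.sin(t),np.cos(t)]])
for q in((0,.084),(0,-.084),(-.05,-.055)): print("exp",R@q+p)
E
```

```text
[[ 0.4617 -0.3158  0.156 ]
 [ 0.591  -0.3149  0.156 ]
 [ 0.5876 -0.1156  0.156 ]
 [ 0.4894 -0.1176  0.156 ]] [0.2002, 0.1292, 0.1994, 0.0982] [ 0.53241108 -0.2159707   0.156     ]
scene hole [[ 0.52311807 -0.13187074  0.156     ]]
top holes,red [[ 0.5229 -0.1327  0.156 ]
 [ 0.5257 -0.2994  0.156 ]
 [ 0.4742 -0.2722  0.156 ]] mid [ 0.52434714 -0.21608479  0.156     ] 0.1667319617358037
exp [ 0.52374766 -0.13511089]
exp [ 0.52645234 -0.30308911]
exp [ 0.47599194 -0.27489784]
```

```bash
python3 go.py .525 -.2246 .064 .0168
```

```text
t 6.6 pos [ 0.5252 -0.2193  0.1622] yang 0.0164 F [-0.3  0.6 -2.9] w 0.0161 q6 -0.53
step [-5.3 -0.4 98.2] [ 0.06  0.01 -0.02]
```

Call:
{"api": "servo_tool", "payload": {
  "steps": [
    [-1, 0, 8, 0, 0, 0],
    [-3, 0, 24, 0, 0, 0],
    [-5, 0, 42, 0, 0, 0],
    [-5, 0, 60, 0, 0, 0],
    [-5, 0, 78, 0, 0, 0],
    [-5, 0, 91, 0, 0, 0],
    [-5, 0, 98, 0, 0, 0],
    [-5, 0, 98, 0, 0, 0]
  ]
}}

```text
clock: 7.4
position: [0.5245, -0.2247, 0.0625]
ee_rot: [-0.001, 0.702, 0.713, -0.0]
contact_force: [0.1, 0.0, -2.4]
width: 0.0161
```

Call:
{"api": "servo_tool", "payload": {
  "steps": [
    [0, 0, 0, 0, 0, 0],
    [0, 0, 0, 0, 0, 0]
  ]
}}

```text
clock: 7.6
position: [0.5258, -0.2255, 0.0644]
ee_rot: [0.001, 0.702, 0.713, 0.0]
contact_force: [-0.3, -0.4, -1.7]
width: 0.016
```

```bash
python3 go.py .525 -.2246 .064 .0168; python3 - <<'E'
from h import *
for n in("top","scene"):
    im,d=grab(n,n+"5")
    x0,y0=(335,155) if n=="top" else (215,210)
    cv2.imwrite(f'pics/{n}5c.png',cv2.resize(im[y0:y0+110,x0:x0+150],(0,0),fx=5,fy=5,interpolation=cv2.INTER_CUBIC)[:,:,::-1])
E
```

```text
t 7.6 pos [ 0.5258 -0.2255  0.0644] yang 0.0154 F [-0.3 -0.4 -1.7] w 0.016 q6 -0.54
step [ 0.9 -0.8  0.4] [ 0.1   0.06 -0.08]
```

View pics/top5c.png

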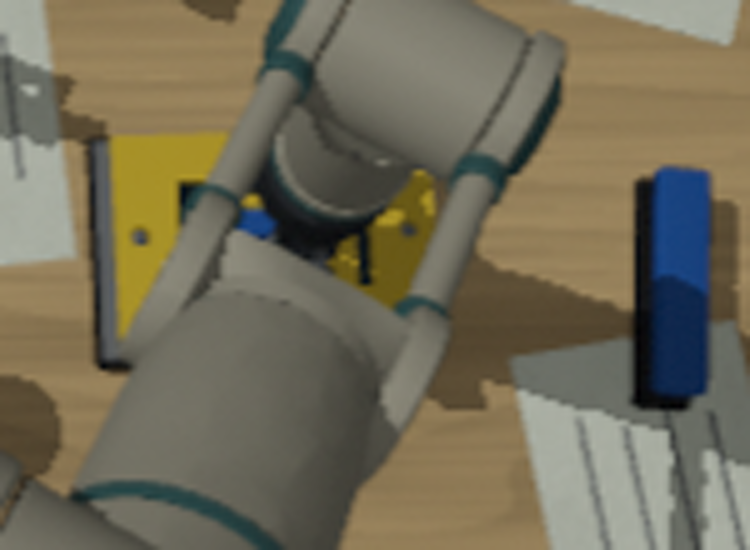

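View pics/scene5c.png

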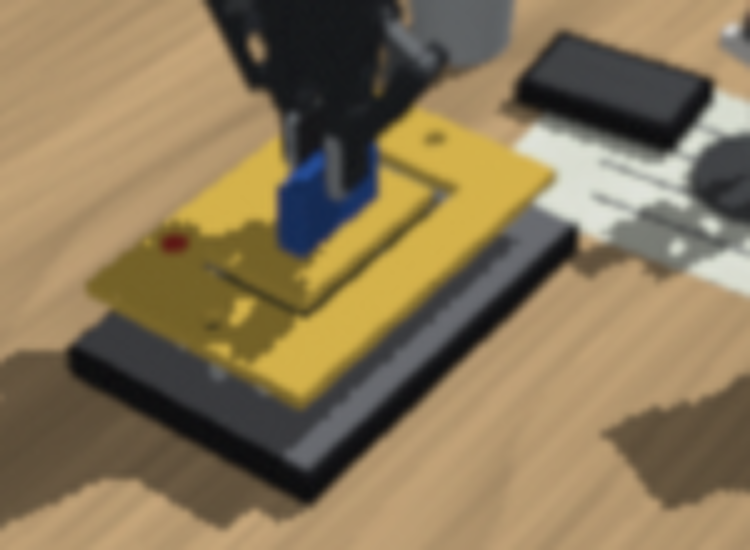

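```bash
python3 - <<'E'
from h import *
z=.0583
c=np.array([(86,289),(302,401),(555,176),(434,138),(216,325)])/5-.5+[215,210]
W=at_z("scene",c,z); print("scene",np.round(W,4),"diag mid",(W[0]+W[2])/2,"hole mid",(W[3]+W[4])/2,np.linalg.norm(W[3]-W[4]))
c=np.array([(140,237),(409,229)])/5-.5+[335,155]
W=at_z("top",c,z); print("top holes",np.round(W,4),"mid",(W[0]+W[1])/2,np.linalg.norm(W[0]-W[1]))
# pin tips in initial images
im=np.load("top0.npz")["im"]; 
for q in((.084),(-.084)):
    t=.016; P=[.5243-np.sin(t)*q,-.2215+np.cos(t)*q,.03]
    for n in("top","scene"):
        im=np.load(n+"0.npz")["im"]; p=proj(n,[P])[0]; x,y=p.round().astype(int)
        cv2.imwrite(f"pics/pin_{n}_{q}.png",cv2.resize(im[y-10:y+11,x-10:x+11],(0,0),fx=16,fy=16,interpolation=cv2.INTER_CUBIC)[:,:,::-1]); print(n,q,p,(p-[x-10,y-10]+.5)*16)
import subprocess
ims=[cv2.imread(f"pics/pin_{n}_{q}.png") for n in("top","scene") for q in(.084,-.084)]
cv2.imwrite("pics/pins.png",np.vstack([np.hstack(ims[:2]),np.hstack(ims[2:])])[:600])
E
```

```text
scene [[ 0.4651 -0.3265  0.0583]
 [ 0.5933 -0.3231  0.0583]
 [ 0.5906 -0.1265  0.0583]
 [ 0.5235 -0.1383  0.0583]
 [ 0.5299 -0.309   0.0583]] diag mid [ 0.52788293 -0.22651249  0.0583    ] hole mid [ 0.52669851 -0.2236314   0.0583    ] 0.17076882577402283
top holes [[ 0.523  -0.1382  0.0583]
 [ 0.5255 -0.3062  0.0583]] mid [ 0.52428449 -0.22223843  0.0583    ] 0.16802946174932684
top 0.084 [361.40138564 203.63812921] [174.42217017 162.21006743]
scene 0.084 [301.34815733 245.62201745] [173.57051733 161.95227923]
top -0.084 [414.16789681 202.01226159] [170.686349   168.19618544]
scene -0.084 [257.96682786 282.14770703] [167.46924572 170.36331241]
```

View pics/pins.png

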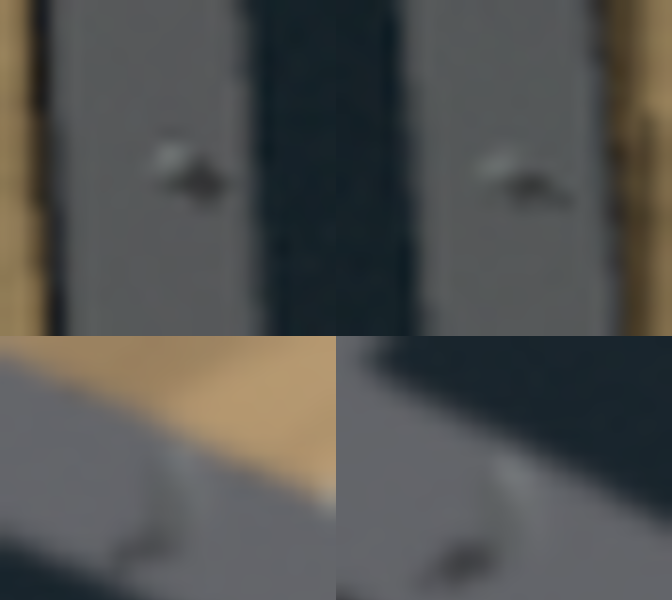

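Call:
{"api": "servo_tool", "payload": {
  "steps": [
    [1, -1, 2, 0, 0, 0],
    [1, -1, 4, 0, 0, 0],
    [1, -1, 7, 0, 0, 0],
    [1, -1, 9, 0, 0, 0],
    [1, -1, 11, 0, 0, 0],
    [1, -1, 13, 0, 0, 0],
    [1, -1, 15, 0, 0, 0],
    [1, -1, 16, 0, 0, 0]
  ]
}}

```text
clock: 8.5
position: [0.5239, -0.2241, 0.0472]
ee_rot: [-0.0, 0.702, 0.712, -0.0]
contact_force: [-0.1, 0.6, -2.5]
width: 0.0161
```

```bash
python3 go.py .525 -.2243 .036 .0168
```

```text
t 8.5 pos [ 0.5239 -0.2241  0.0472] yang 0.0153 F [-0.1  0.6 -2.5] w 0.0161 q6 -0.54
step [-0.2  1.1 11.2] [-0.02 -0.02 -0.09]
```

Call:
{"api": "servo_tool", "payload": {
  "steps": [
    [0, 0, 1.5, 0, 0, 0],
    [0, 0, 3, 0, 0, 0],
    [0, 0, 4.5, 0, 0, 0],
    [0, 0, 6, 0, 0, 0],
    [0, 0, 7.5, 0, 0, 0]
  ]
}}

```text
clock: 9.0
position: [0.524, -0.2242, 0.0399]
ee_rot: [0.0, 0.702, 0.713, 0.0]
contact_force: [-0.5, 0.4, -2.6]
width: 0.0161
```

```bash
python3 go.py .525 -.2243 .036 .0168
```

```text
t 9.0 pos [ 0.524  -0.2242  0.0399] yang 0.0153 F [-0.5  0.4 -2.6] w 0.0161 q6 -0.54
step [-0.1  1.   3.9] [ 0.01 -0.   -0.08]
```

Call:
{"api": "servo_tool", "payload": {
  "steps": [
    [0, 0, 1, 0, 0, 0],
    [0, 0, 2, 0, 0, 0],
    [0, 0, 3, 0, 0, 0],
    [0, 0, 3.5, 0, 0, 0]
  ]
}}

```text
clock: 9.4
position: [0.5239, -0.2241, 0.0364]
ee_rot: [-0.0, 0.702, 0.713, 0.0]
contact_force: [0.8, -0.2, -2.3]
width: 0.0163
```

```bash
python3 go.py .525 -.2243 .036 .0168
```

```text
t 9.4 pos [ 0.5239 -0.2241  0.0364] yang 0.0153 F [ 0.8 -0.2 -2.3] w 0.0163 q6 -0.54
step [-0.2  1.1  0.4] [-0.   -0.01 -0.08]
```

Call:
{"api": "servo_tool", "payload": {
  "steps": [
    [0, 0, 0.6, 0, 0, 0],
    [0, 0, 1.2, 0, 0, 0],
    [0, 0, 1.2, 0, 0, 0]
  ]
}}

```text
clock: 9.7
position: [0.524, -0.2242, 0.0361]
ee_rot: [0.0, 0.702, 0.713, 0.0]
contact_force: [-1.8, 1.1, 4.9]
width: 0.0164
```

```bash
python3 go.py .525 -.2243 .036 .0168
```

```text
t 9.7 pos [ 0.524  -0.2242  0.0361] yang 0.0154 F [-1.8  1.1  4.9] w 0.0164 q6 -0.54
step [-0.2  1.   0.1] [ 0.02  0.01 -0.08]
```

Call:
{"api": "servo_tool", "payload": {
  "steps": [
    [0, 0, 0, 0, 0, 0],
    [0, 0, 0, 0, 0, 0],
    [0, 0, 0, 0, 0, 0],
    [0, 0, 0, 0, 0, 0],
    [0, 0, -5, 0, 0, 0],
    [0, 0, -20, 0, 0, 0],
    [0, 0, -45, 0, 0, 0],
    [0, 0, -80, 0, 0, 0]
  ],
  "hand": 0
}}

```text
clock: 10.5
position: [0.5228, -0.2235, 0.1149]
ee_rot: [-0.002, 0.702, 0.713, -0.0]
contact_force: [1.3, -0.9, 0.3]
width: 0.0858
```

```bash
python3 go.py .525 .0 .25 .0168; python3 - <<'E'
from h import *
im,d=grab("top","top6")
for n,(x0,y0,F) in {"t":(275,125,8)}.items():
    z=np.load("top0.npz")["im"]
    cv2.imwrite('pics/stand.png',cv2.resize(z[140:190,290:350],(0,0),fx=10,fy=10,interpolation=cv2.INTER_CUBIC)[:,:,::-1])
z=np.load("scene0.npz")["im"]
cv2.imwrite('pics/stand_s.png',cv2.resize(z[190:260,335:405],(0,0),fx=8,fy=8,interpolation=cv2.INTER_CUBIC)[:,:,::-1])
E
```

```text
t 10.5 pos [ 0.5228 -0.2235  0.1149] yang 0.0153 F [ 1.3 -0.9  0.3] w 0.0858 q6 -0.54
step [ 223.7    5.2 -134.7] [-0.19 -0.12 -0.08]
```

View pics/stand.png

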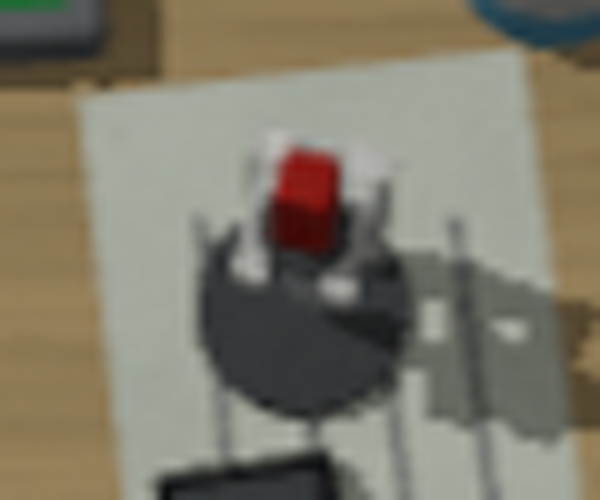

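View pics/stand_s.png

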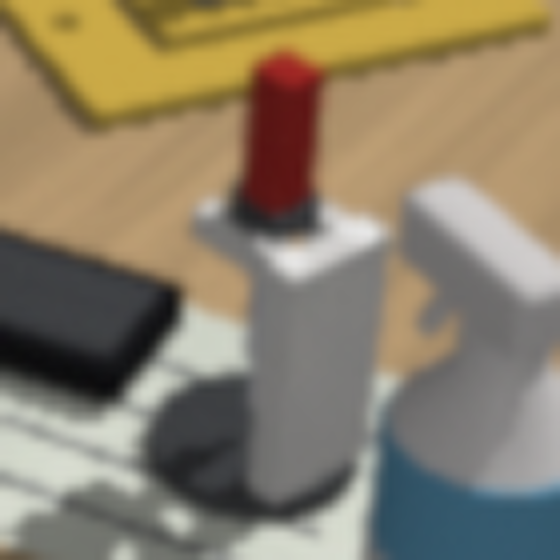

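```bash
python3 - <<'E'
from meas import *
for n in("top","scene"):
    im=np.load(n+"0.npz")["im"]; hsv=cv2.cvtColor(im,cv2.COLOR_RGB2HSV).astype(int); H,S,V=hsv[...,0],hsv[...,1],hsv[...,2]
    m=((H<8)|(H>172))&(S>140)
    s=proj(n,[[.637,-.006,.13]])[0].round().astype(int); print(s,hsv[s[1],s[0]])
    m=comp(m,s); v,u=np.nonzero(m); roi=(u.min()-6,v.min()-6,u.max()+7,v.max()+7)
    best=min((fit(n,m,box(.009,.009,.106,.156),(.637,-.006,t0),roi) for t0 in(-.5,-.3,-.1,.1)),key=lambda r:r[1])
    print(n,m.sum(),best)
    if n=="scene": o=[335,190];F=8
    else: o=[290,140];F=10
    W=lambda P,z:np.round(at_z(n,np.array(P)/F-.5+o,z),4)
    if n=="top":
        t=W([(250,273),(340,291)],.1);print("prong tips",t,t.mean(0),np.arctan2(-(t[0]-t[1])[0],(t[0]-t[1])[1]))
        print("back corners",W([(275,135),(385,160)],.1)); print("foot",W([(305,312)],.005))
    else:
        print("prong/top corners",W([(195,213),(290,280),(385,232)],.1))
        print("collar ",W([(275,215)],.103))
        print("foot",W([(250,448)],.005))
E
```

```text
[320 161] [  2 226  71]
top 52 (array([ 0.64052541, -0.00848382, -0.04145513]), np.float64(10.762614379084967))
prong tips [[ 0.6269  0.0097  0.1   ]
 [ 0.6207 -0.0178  0.1   ]] [ 0.6238  -0.00405  0.1    ] -0.22174704311679005
back corners [[ 0.6708  0.0014  0.1   ]
 [ 0.6622 -0.0324  0.1   ]]
foot [[ 0.6396 -0.0081  0.005 ]]
[368 206] [  1 201  89]
scene 141 (array([ 0.64013093, -0.00408424, -1.02735085]), np.float64(19.246966551326413))
prong/top corners [[ 0.6208 -0.022   0.1   ]
 [ 0.664  -0.0353  0.1   ]
 [ 0.675   0.0059  0.1   ]]
collar  [[ 0.644  -0.0112  0.103 ]]
foot [[ 0.641  -0.0082  0.005 ]]
```

```bash
python3 go.py .640 -.008 .22 1.316
```

```text
t 10.55 pos [ 0.527  -0.2258  0.1219] yang 0.0155 F [ 1.9 -0.5  3.7] w 0.0851 q6 -0.54
step [215.6 117.2 -98.2] [  0.22   0.52 -74.52]
```

Call:
{"api": "servo_tool", "payload": {
  "steps": [
    [5, 3, -40, 0, 0, -3],
    [20, 11, -80, 0, 0, -11],
    [50, 27, -98, 0, 0, -19],
    [85, 46, -98, 0, 0, -27],
    [120, 65, -98, 0, 0, -35],
    [155, 84, -98, 0, 0, -43],
    [185, 100, -98, 0, 0, -51],
    [205, 111, -98, 0.2, 0.3, -59]
  ]
}}

```text
clock: 11.35
position: [0.6326, -0.0149, 0.2136]
ee_rot: [-0.003, 0.256, 0.967, 0.001]
contact_force: [-0.0, -0.1, -0.5]
width: 0.0853
```

```bash
python3 go.py .640 -.008 .2 1.316
```

```text
t 11.35 pos [ 0.6326 -0.0149  0.2136] yang 1.0527 F [-0.  -0.1 -0.5] w 0.0853 q6 -1.19
step [-3.1  9.6 13.6] [  0.08  -0.32 -15.08]
```

Call:
{"api": "servo_tool", "payload": {
  "steps": [
    [-2, 6, 5, 0, 0, -7.5],
    [-3, 10, 10, 0, 0, -15],
    [-3, 10, 13, 0, 0, -15],
    [-3, 10, 13, 0, 0, -15],
    [-3, 10, 13, 0, 0, -15]
  ]
}}

```text
clock: 11.85
position: [0.6392, -0.0107, 0.2005]
ee_rot: [-0.003, 0.133, 0.991, 0.001]
contact_force: [-0.0, 0.4, 0.1]
width: 0.0852
```

```bash
python3 go.py .640 -.008 .114 1.316;  python3 - <<'E'
from h import *
im,d=grab("top","top7")
cv2.imwrite('pics/pad7.png',cv2.resize(im[165:240,340:440],(0,0),fx=7,fy=7,interpolation=cv2.INTER_CUBIC)[:,:,::-1])
im,d=grab("scene","scene7")
cv2.imwrite('pics/s7.png',cv2.resize(im[150:320,220:430],(0,0),fx=3.5,fy=3.5,interpolation=cv2.INTER_CUBIC)[:,:,::-1])
E
```

```text
t 11.85 pos [ 0.6392 -0.0107  0.2005] yang 1.3046 F [-0.   0.4  0.1] w 0.0852 q6 -1.43
step [-0.5  2.7 86.5] [ 0.07 -0.33 -0.65]
```

View pics/pad7.png

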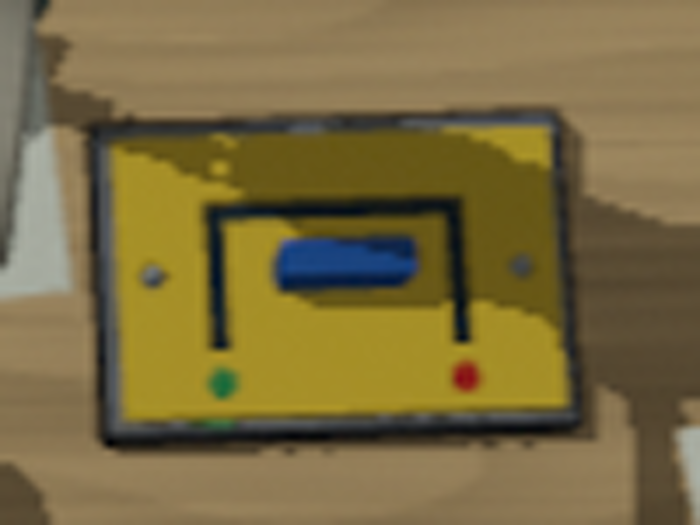

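View pics/s7.png

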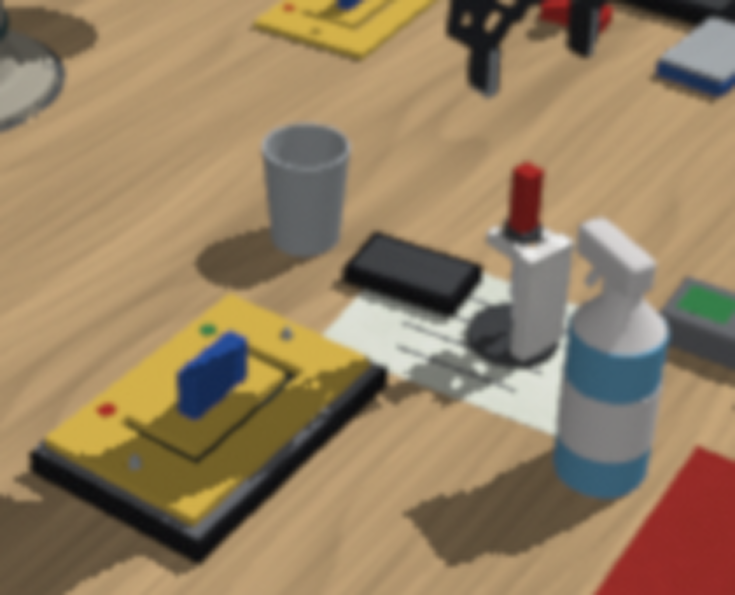

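Call:
{"api": "servo_tool", "payload": {
  "steps": [
    [0, 2, 15, 0, -0.3, -0.6],
    [0, 2.5, 35, 0, -0.3, -0.6],
    [0, 2.5, 55, 0, -0.3, -0.6],
    [0, 2.5, 72, 0, -0.3, -0.6],
    [0, 2.5, 82, 0, -0.3, -0.6],
    [0, 2.5, 86, 0, -0.3, -0.6],
    [0, 2.5, 86, 0, -0.3, -0.6]
  ]
}}

```text
clock: 12.65
position: [0.6396, -0.0078, 0.1143]
ee_rot: [-0.0, 0.127, 0.992, 0.001]
contact_force: [-0.7, -0.1, -0.2]
width: 0.0858
```

```bash
python3 go.py .640 -.008 .114 1.316;  python3 - <<'E'
from h import *
im,d=grab("scene","scene8")
cv2.imwrite('pics/s8.png',cv2.resize(im[150:270,310:430],(0,0),fx=5,fy=5,interpolation=cv2.INTER_CUBIC)[:,:,::-1])
E
```

```text
t 12.65 pos [ 0.6396 -0.0078  0.1143] yang 1.3169 F [-0.7 -0.1 -0.2] w 0.0858 q6 -1.44
step [-0.4 -0.1  0.3] [ 0.07 -0.04  0.05]
```

View pics/s8.png

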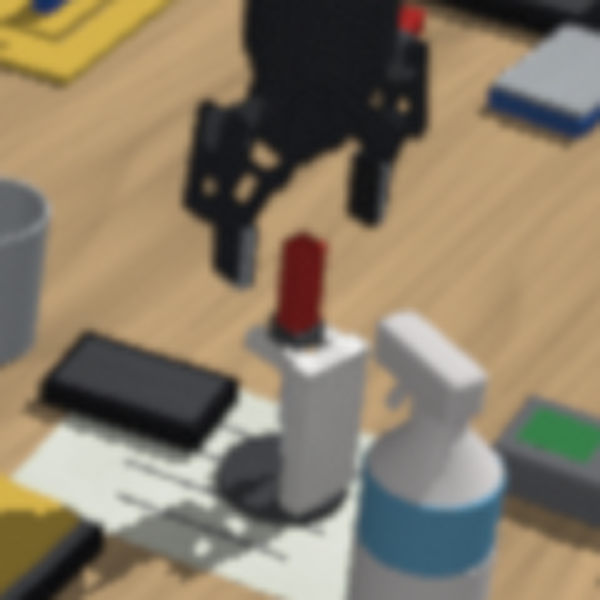

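```bash
python3 - <<'E'
from h import *
o=[310,150]
ty=np.array([np.cos(1.316),np.sin(1.316),0])
for z in(.114,.127,.14):
    c=np.array([.6396,-.0078,z])
    print(z,((proj("scene",[c,c+.043*ty,c-.043*ty,c+.05*ty,c-.05*ty])-o+.5)*5).round())
print(((proj("scene",[[.64,-.008,.156],[.64,-.008,.106]])-o+.5)*5).round())
d=np.load("scene8.npz")["d"]; 
for p in[(232,255),(365,195),(300,280)]:
    u,v=int(p[0]/5+310),int(p[1]/5+150); print(at_d("scene",[[u,v]],[d[v,u]]))
E
```

```text
0.114 [[294. 311.]
 [353. 282.]
 [233. 341.]
 [363. 278.]
 [223. 345.]]
0.127 [[296. 290.]
 [355. 261.]
 [235. 319.]
 [365. 257.]
 [225. 324.]]
0.14 [[298. 268.]
 [358. 240.]
 [237. 298.]
 [367. 236.]
 [226. 302.]]
[[301. 242.]
 [294. 324.]]
[[ 0.63103698 -0.06023218  0.17015765]]
[[0.65278859 0.0351663  0.16609173]]
[[ 0.64907555 -0.0198808   0.14158071]]
```

```bash
python3 - <<'E'
from h import *
o=[290,110]
tx=np.array([np.cos(-.55),np.sin(-.55),0])
for z in(.008,.014,.02,.027,.033,.046):
    print(z,((proj("scene",[np.array([.4878,.245,z])+.012*tx])-o+.5)*4.5).round(), ((proj("scene",[np.array([.4878,.245,z])+.048*tx,np.array([.4878,.245,z])-.048*tx])-o+.5)*4.5).round())
E
```

```text
0.008 [[350. 359.]] [[374. 385.]
 [312. 319.]]
0.014 [[351. 352.]] [[375. 377.]
 [313. 312.]]
0.02 [[352. 345.]] [[376. 370.]
 [313. 305.]]
0.027 [[352. 336.]] [[377. 361.]
 [314. 297.]]
0.033 [[353. 329.]] [[377. 354.]
 [315. 289.]]
0.046 [[354. 313.]] [[379. 338.]
 [316. 274.]]
```

```bash
python3 - <<'E'
from h import *
z=np.load("scene3.npz"); d=z["d"];im=z["im"]
u=int(350/4.5+290)
for v in range(int(230/4.5+110),int(365/4.5+110)):
    print(v,int((v-110+.5)*4.5),*[(im[v,k].tolist(),np.round(at_d("scene",[[k,v]],[d[v,k]])[0],3).tolist()) for k in(u,u+1)])
E
```

```text
161 231 ([23, 23, 26], [0.499, 0.219, 0.119]) ([23, 23, 26], [0.501, 0.221, 0.119])
162 236 ([23, 24, 27], [0.495, 0.226, 0.111]) ([22, 24, 26], [0.497, 0.23, 0.11])
163 240 ([22, 23, 26], [0.498, 0.223, 0.11]) ([21, 23, 26], [0.494, 0.235, 0.104])
164 245 ([23, 23, 27], [0.497, 0.224, 0.106]) ([24, 25, 27], [0.498, 0.229, 0.104])
165 249 ([23, 24, 27], [0.498, 0.223, 0.103]) ([30, 29, 30], [0.503, 0.221, 0.105])
166 254 ([25, 25, 27], [0.5, 0.22, 0.101]) ([45, 40, 36], [0.5, 0.226, 0.099])
167 258 ([25, 25, 27], [0.498, 0.223, 0.096]) ([55, 48, 41], [0.499, 0.229, 0.094])
168 263 ([24, 24, 27], [0.499, 0.222, 0.094]) ([46, 41, 37], [0.5, 0.227, 0.092])
169 267 ([22, 23, 25], [0.499, 0.223, 0.089]) ([29, 28, 28], [0.5, 0.228, 0.088])
170 272 ([23, 24, 26], [0.5, 0.222, 0.087]) ([23, 24, 26], [0.496, 0.235, 0.08])
171 276 ([29, 31, 33], [0.5, 0.223, 0.082]) ([24, 25, 27], [0.501, 0.226, 0.082])
172 281 ([47, 48, 50], [0.498, 0.227, 0.077]) ([32, 33, 35], [0.502, 0.225, 0.079])
173 285 ([63, 65, 67], [0.496, 0.231, 0.07]) ([41, 43, 44], [0.5, 0.23, 0.073])
174 290 ([66, 68, 70], [0.496
[... 699 characters left out ...]
0.498, 0.238, 0.036])
183 330 ([42, 55, 89], [0.497, 0.235, 0.033]) ([41, 55, 90], [0.496, 0.243, 0.029])
184 335 ([22, 45, 88], [0.497, 0.236, 0.029]) ([23, 45, 89], [0.496, 0.243, 0.025])
185 339 ([23, 45, 88], [0.494, 0.242, 0.021]) ([21, 44, 88], [0.498, 0.241, 0.023])
186 344 ([26, 46, 87], [0.494, 0.242, 0.017]) ([27, 46, 86], [0.497, 0.243, 0.018])
187 348 ([44, 54, 81], [0.496, 0.238, 0.017]) ([53, 59, 78], [0.495, 0.248, 0.011])
188 353 ([89, 81, 66], [0.497, 0.238, 0.013]) ([102, 91, 61], [0.495, 0.247, 0.008])
189 357 ([149, 126, 58], [0.496, 0.241, 0.007]) ([157, 133, 58], [0.498, 0.243, 0.007])
190 362 ([192, 161, 68], [0.5, 0.233, 0.009]) ([191, 160, 67], [0.504, 0.233, 0.011])
```

Call:
{"api": "servo_tool", "payload": {
  "steps": [
    [0, 0, 2.5, 0, 0, 0],
    [0, 0, 5, 0, 0, 0],
    [0, 0, 5, 0, 0, 0],
    [0, 0, 5, 0, 0, 0],
    [0, 0, 5, 0, 0, 0],
    [0, 0, 5, 0, 0, 0],
    [0, 0, 5, 0, 0, 0],
    [0, 0, 5, 0, 0, 0]
  ],
  "hand": 255,
  "grip_force": 50
}}

```text
clock: 13.5
position: [0.6398, -0.0077, 0.1096]
ee_rot: [0.0, 0.126, 0.992, 0.001]
contact_force: [-0.2, 0.3, 1.6]
width: 0.0171
```

```bash
python3 go.py .640 -.008 .21 1.316;  python3 - <<'E'
from h import *
im,d=grab("scene","scene9")
cv2.imwrite('pics/s9.png',cv2.resize(im[150:270,310:430],(0,0),fx=5,fy=5,interpolation=cv2.INTER_CUBIC)[:,:,::-1])
E
```

```text
t 13.5 pos [ 0.6398 -0.0077  0.1096] yang 1.3173 F [-0.2  0.3  1.6] w 0.0171 q6 -1.44
step [-3.000e-01 -1.000e-01 -1.004e+02] [ 0.07 -0.    0.08]
```

View pics/s9.png

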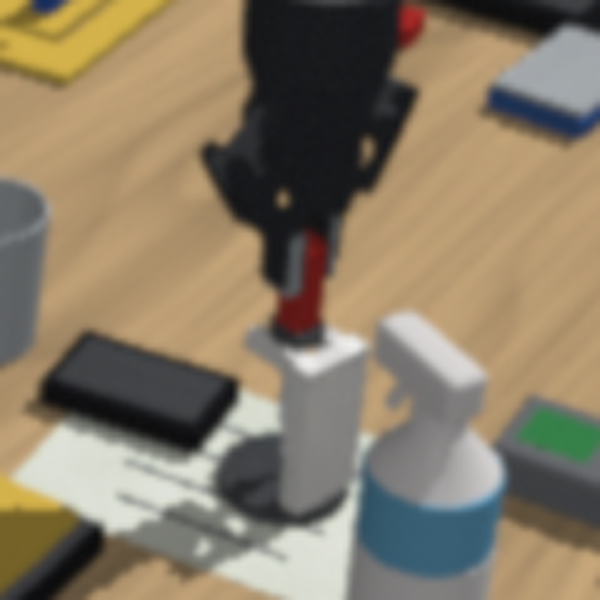

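Call:
{"api": "servo_tool", "payload": {
  "steps": [
    [0, 0, -3, 0, 0, 0],
    [0, 0, -8, 0, 0, 0],
    [0, 0, -18, 0, 0, 0],
    [0, 0, -32, 0, 0, 0],
    [0, 0, -50, 0, 0, 0],
    [0, 0, -70, 0, 0, 0],
    [0, 0, -88, 0, 0, 0],
    [0, 0, -100, 0, 0, 0]
  ]
}}

```text
clock: 14.35
position: [0.6403, -0.0078, 0.2116]
ee_rot: [0.001, 0.126, 0.992, 0.001]
contact_force: [0.1, 0.3, -0.9]
width: 0.0169
```

```bash
python3 go.py .4952 -.277 .19 1.317;  python3 - <<'E'
from padfit import *
im=np.load("top7.npz")["im"]
c=np.array([(215,208),(457,203),(220,340),(462,335),(222,383),(466,377),(152,275),(521,266)])/7-.5+[340,165]
W=at_z("top",c,.030); print("corners g,r; ends g,r; dots g,r; pins",np.round(W,4).tolist())
def t2w(p,x,y,t):
    c,s=np.cos(t),np.sin(t); p=np.array(p); return p@np.array([[c,-s],[s,c]]).T+[x,y]
mod=[(.03,.055),(.03,-.055),(-.05,.055),(-.05,-.055)]
obs=W[[0,1,4,5],:2]
from scipy.optimize import least_squares
r=least_squares(lambda q:(t2w(mod,*q)-obs).ravel(),[.524,-.2215,.016]); print("template",r.x,np.abs(r.fun).max())
for n in("top","scene"):
    im=np.load(n+"7.npz")["im"]; hsv=cv2.cvtColor(im,cv2.COLOR_RGB2HSV).astype(int); H,S,V=hsv[...,0],hsv[...,1],hsv[...,2]
    y=(S>110)&(H>=20)&(H<=34)&(V>60)
    s=proj(n,[t2w([(-.055,0.02)],*r.x)[0].tolist()+[.03]])[0].round().astype(int); m=comp(y,s); v,u=np.nonzero(m); roi=(u.min()-6,v.min()-6,u.max()+7,v.max()+7)
    print(n,m.sum(),fit(n,m,box(.065,.1,.022,.030),r.x,roi))
E
```

```text
t 14.35 pos [ 0.6403 -0.0078  0.2116] yang 1.3174 F [ 0.1  0.3 -0.9] w 0.0169 q6 -1.44
step [  73. -297.   21.] [0.1  0.12 0.02]
corners g,r; ends g,r; dots g,r; pins [[0.5531, -0.1667, 0.03], [0.5538, -0.2771, 0.03], [0.4921, -0.1667, 0.03], [0.4927, -0.2762, 0.03], [0.4724, -0.1668, 0.03], [0.4735, -0.277, 0.03], [0.5225, -0.1369, 0.03], [0.5241, -0.3046, 0.03]]
template [ 0.52319417 -0.22183869  0.00526675] 0.00048060197754323797
top 2586 (array([ 0.5227894 , -0.22180044,  0.01125764]), np.float64(20.886428296808916))
scene 3135 (array([ 0.52218679, -0.2207875 ,  0.01180899]), np.float64(35.13096501345636))
```

Call:
{"api": "servo_tool", "payload": {
  "steps": [
    [2, -8, 0, 0, 0, 0],
    [6, -26, 0, 0, 0, 0],
    [13, -54, 0, 0, 0, 0],
    [23, -92, 0, 0, 0, 0],
    [33, -132, 0, 0, 0, 0],
    [43, -172, 0, 0, 0, 0],
    [53, -212, 0, 0, 0, 0],
    [62, -248, 0, 0, 0, 0]
  ]
}}

```text
clock: 15.15
position: [0.5142, -0.2345, 0.2077]
ee_rot: [-0.002, 0.127, 0.992, 0.001]
contact_force: [-0.1, -0.6, -1.9]
width: 0.0173
```

```bash
python3 go.py .4933 -.2767 .15 1.317
```

```text
t 15.15 pos [ 0.5142 -0.2345  0.2077] yang 1.3162 F [-0.1 -0.6 -1.9] w 0.0173 q6 -1.87
step [  9.4 -46.2  57.7] [ 0.05 -0.22 -0.05]
```

Call:
{"api": "servo_tool", "payload": {
  "steps": [
    [4, -22, 8, 0, 0, 0],
    [8, -38, 20, 0, 0, 0],
    [10, -47, 36, 0, 0, 0],
    [10, -47, 50, 0, 0, 0],
    [10, -47, 57, 0, 0, 0],
    [10, -47, 57, 0, 0, 0],
    [10, -47, 57, 0, 0, 0]
  ]
}}

```text
clock: 15.85
position: [0.4959, -0.275, 0.1518]
ee_rot: [-0.0, 0.126, 0.992, 0.001]
contact_force: [0.0, 0.0, -0.3]
width: 0.0171
```

```bash
python3 go.py .4933 -.2767 .15 1.317;  python3 - <<'E'
from h import *
im,d=grab("scene","scene10")
cv2.imwrite('pics/s10.png',cv2.resize(im[200:320,210:330],(0,0),fx=5,fy=5,interpolation=cv2.INTER_CUBIC)[:,:,::-1])
im,d=grab("top","top10")
cv2.imwrite('pics/t10.png',cv2.resize(im[165:255,340:440],(0,0),fx=6,fy=6,interpolation=cv2.INTER_CUBIC)[:,:,::-1])
E
```

```text
t 15.85 pos [ 0.4959 -0.275   0.1518] yang 1.3178 F [ 0.   0.  -0.3] w 0.0171 q6 -1.95
step [ 2.1 -2.3  1.8] [ 0.08 -0.06  0.05]
```

View pics/s10.png

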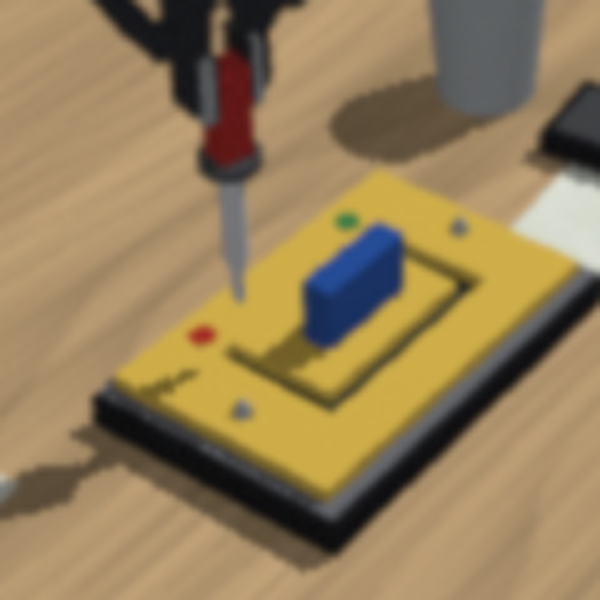

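View pics/t10.png

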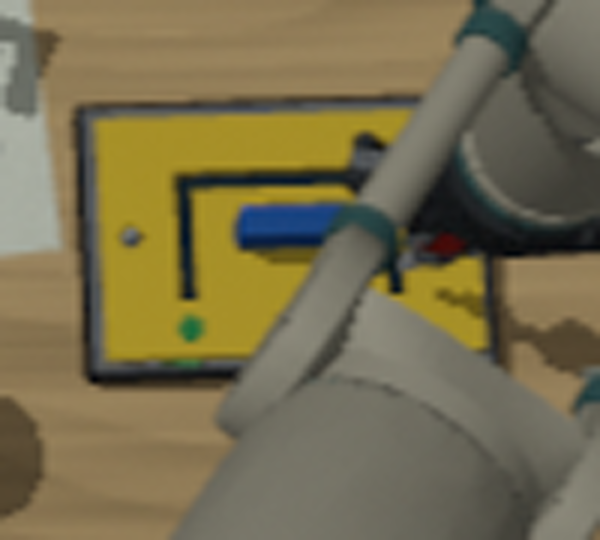

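```bash
python3 - <<'E'
from h import *
P=[[.4959,-.275,.0622],[.4959,-.275,.0622+.083],[.4933,-.2767,.03],[.5533,-.2761,.03],[.5521,-.1661,.03],[.4921,-.1667,.03]]
print(((proj("scene",P)-[210,200]+.5)*5).round(1).tolist()); print(((proj("top",P)-[340,165]+.5)*6).round(1).tolist())
# hover
print(at_z("scene",np.array([[238,302]])/5-.5+[210,200],.0622))
print("slot seen, scene",at_z("scene",np.array([[330,400],[230,352],[473,283]])/5-.5+[210,200],.030))
E
```

```text
[[235.6, 300.6], [225.9, 159.4], [232.7, 352.1], [329.1, 402.8], [470.3, 281.0], [376.8, 236.4]]
[[405.2, 270.5], [438.0, 240.5], [396.9, 286.0], [389.9, 174.9], [183.3, 180.2], [188.7, 291.4]]
[[ 0.4975008  -0.27507358  0.0622    ]]
slot seen, scene [[ 0.55237684 -0.274372    0.03      ]
 [ 0.49222557 -0.27739287  0.03      ]
 [ 0.55414718 -0.16655418  0.03      ]]
```

```bash
python3 go.py .4927 -.2766 .123 1.317
```

```text
t 15.95 pos [ 0.4964 -0.2753  0.1526] yang 1.318 F [ 0.8  0.2 -1. ] w 0.0168 q6 -1.95
step [ 3.3 -2.3 29.6] [0.05 0.03 0.06]
```

Call:
{"api": "servo_tool", "payload": {
  "steps": [
    [1.5, -1, 4, 0, 0, 0],
    [3, -2, 11, 0, 0, 0],
    [3, -2, 19, 0, 0, 0],
    [3, -2, 26, 0, 0, 0],
    [3, -2, 29, 0, 0, 0],
    [3, -2, 29, 0, 0, 0],
    [3, -2, 29, 0, 0, 0],
    [3, -2, 29, 0, 0, 0]
  ]
}}

```text
clock: 16.75
position: [0.4928, -0.2765, 0.1232]
ee_rot: [0.0, 0.126, 0.992, 0.0]
contact_force: [-0.1, 0.1, -1.3]
width: 0.017
```

```bash
python3 go.py .4927 -.2766 .113 1.317;  python3 - <<'E'
from h import *
im,d=grab("scene","scene11")
cv2.imwrite('pics/s11.png',cv2.resize(im[225:305,220:310],(0,0),fx=8,fy=7.5,interpolation=cv2.INTER_CUBIC)[:,:,::-1])
E
```

```text
t 16.75 pos [ 0.4928 -0.2765  0.1232] yang 1.3174 F [-0.1  0.1 -1.3] w 0.017 q6 -1.95
step [ 0.  -0.1 10.2] [ 0.06 -0.    0.02]
```

View pics/s11.png

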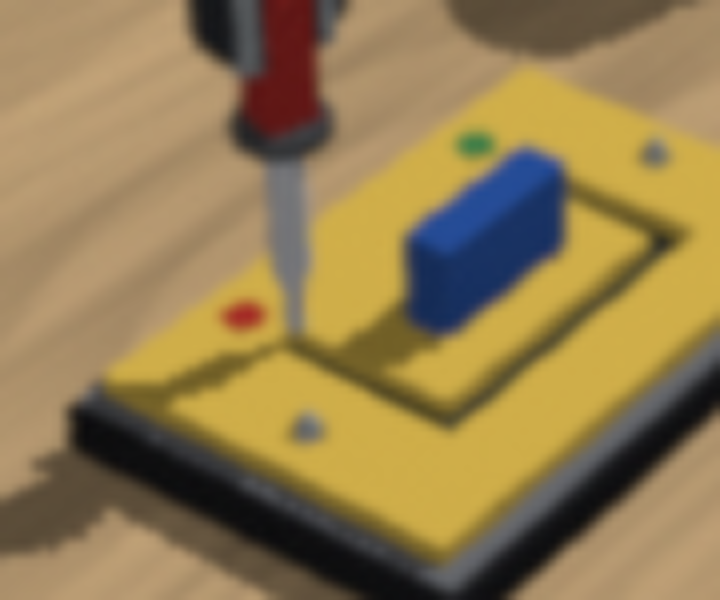

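Call:
{"api": "servo_tool", "payload": {
  "steps": [
    [0, 0, 2, 0, 0, 0],
    [0, 0, 4, 0, 0, 0],
    [0, 0, 6, 0, 0, 0],
    [0, 0, 8, 0, 0, 0],
    [0, 0, 8.5, 0, 0, 0],
    [0, 0, 8.5, 0, 0, 0]
  ]
}}

```text
clock: 17.4
position: [0.4924, -0.2763, 0.1143]
ee_rot: [-0.0, 0.126, 0.992, 0.001]
contact_force: [0.0, -0.3, -0.5]
width: 0.0173
```

```bash
python3 go.py .4927 -.2766 .113 1.317
```

```text
t 17.4 pos [ 0.4924 -0.2763  0.1143] yang 1.3174 F [ 0.  -0.3 -0.5] w 0.0173 q6 -1.95
step [-0.4 -0.2  1.3] [ 0.08 -0.05  0.02]
```

Call:
{"api": "servo_tool", "payload": {
  "steps": [
    [0, 0, 0.7, 0, 0, 0],
    [0, 0, 1.4, 0, 0, 0],
    [0, 0, 2, 0, 0, 0],
    [0, 0, 2, 0, 0, 0]
  ]
}}

```text
clock: 17.8
position: [0.4924, -0.2763, 0.1124]
ee_rot: [-0.0, 0.126, 0.992, 0.001]
contact_force: [0.3, -0.4, -1.2]
width: 0.0166
```

```bash
python3 go.py .4927 -.2766 .113 1.317
```

```text
t 17.8 pos [ 0.4924 -0.2763  0.1124] yang 1.3174 F [ 0.3 -0.4 -1.2] w 0.0166 q6 -1.95
step [-0.3 -0.2 -0.6] [ 0.07 -0.05  0.02]
```

Call:
{"api": "servo_tool", "payload": {
  "steps": [
    [-2, 0.5, 0, 0, 0, 0],
    [-5.5, 1.5, 0, 0, 0, 0],
    [-9.5, 2.5, 0, 0, 0, 0],
    [-13.5, 3.6, 0, 0, 0, 0],
    [-17.3, 4.6, 0, 0, 0, 0],
    [-21.2, 5.7, 0, 0, 0, 0],
    [-25, 6.7, 0, 0, 0, 0],
    [-29, 7.8, 0, 0, 0, 0]
  ]
}}

```text
clock: 18.6
position: [0.5229, -0.2761, 0.1124]
ee_rot: [-0.0, 0.126, 0.992, 0.001]
contact_force: [-0.5, 0.5, -0.3]
width: 0.017
```

```bash
python3 go.py .5525 -.2761 .1125 1.317
```

```text
t 18.6 pos [ 0.5229 -0.2761  0.1124] yang 1.3174 F [-0.5  0.5 -0.3] w 0.017 q6 -1.92
step [-28.7   7.4  -0.1] [ 0.07 -0.04  0.03]
```

Call:
{"api": "servo_tool", "payload": {
  "steps": [
    [-4, 1, 0, 0, 0, 0],
    [-8, 2, 0, 0, 0, 0],
    [-12, 3, 0, 0, 0, 0],
    [-16, 4.1, 0, 0, 0, 0],
    [-20, 5.1, 0, 0, 0, 0],
    [-24, 6.2, 0, 0, 0, 0],
    [-27.5, 7.1, 0, 0, 0, 0],
    [-28.8, 7.4, 0, 0, 0, 0]
  ]
}}

```text
clock: 19.4
position: [0.5527, -0.2761, 0.1124]
ee_rot: [-0.0, 0.126, 0.992, 0.001]
contact_force: [0.3, 0.1, -0.8]
width: 0.0169
```

```bash
python3 go.py .5525 -.2761 .1125 1.317;python3 go.py .5515 -.1661 .1125 1.317; python3 - <<'E'
from h import *
im,d=grab("scene","scene12")
cv2.imwrite('pics/s12.png',cv2.resize(im[225:305,220:310],(0,0),fx=8,fy=7.5,interpolation=cv2.INTER_CUBIC)[:,:,::-1])
E
```

```text
t 19.4 pos [ 0.5527 -0.2761  0.1124] yang 1.3175 F [ 0.3  0.1 -0.8] w 0.0169 q6 -1.89
step [ 0.2 -0.  -0.1] [ 0.07 -0.03  0.03]
t 19.4 pos [ 0.5527 -0.2761  0.1124] yang 1.3175 F [ 0.3  0.1 -0.8] w 0.0169 q6 -1.89
step [ 28.7 106.2   0. ] [ 0.07 -0.03  0.03]
```

View pics/s12.png

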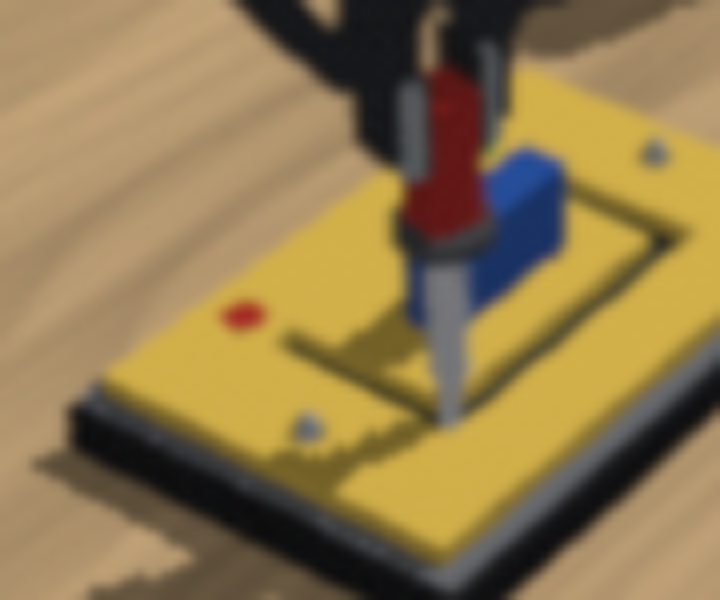

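Call:
{"api": "servo_tool", "payload": {
  "steps": [
    [0.6, 2, 0, 0, 0, 0],
    [1.5, 5.5, 0, 0, 0, 0],
    [2.6, 9.4, 0, 0, 0, 0],
    [3.6, 13.3, 0, 0, 0, 0],
    [4.7, 17.2, 0, 0, 0, 0],
    [5.7, 21, 0, 0, 0, 0],
    [6.7, 24.9, 0, 0, 0, 0],
    [7.8, 28.8, 0, 0, 0, 0]
  ]
}}

```text
clock: 20.25
position: [0.5519, -0.2459, 0.1125]
ee_rot: [-0.0, 0.126, 0.992, 0.001]
contact_force: [0.3, 0.8, -0.8]
width: 0.017
```

```bash
python3 go.py .5515 -.1661 .1125 1.317
```

```text
t 20.25 pos [ 0.5519 -0.2459  0.1125] yang 1.3174 F [ 0.3  0.8 -0.8] w 0.017 q6 -1.85
step [20.4 77.2  0.1] [ 0.07 -0.03  0.02]
```

Call:
{"api": "servo_tool", "payload": {
  "steps": [
    [1, 3.9, 0, 0, 0, 0],
    [2.1, 7.7, 0, 0, 0, 0],
    [3.1, 11.6, 0, 0, 0, 0],
    [4.1, 15.5, 0, 0, 0, 0],
    [5.1, 19.3, 0, 0, 0, 0],
    [6.1, 23.2, 0, 0, 0, 0],
    [7.1, 27.1, 0, 0, 0, 0],
    [8.2, 31, 0, 0, 0, 0]
  ]
}}

```text
clock: 21.05
position: [0.5518, -0.2139, 0.1125]
ee_rot: [-0.0, 0.126, 0.992, 0.001]
contact_force: [-0.5, -0.1, -1.8]
width: 0.0171
```

```bash
python3 go.py .5515 -.1661 .1125 1.317
```

```text
t 21.05 pos [ 0.5518 -0.2139  0.1125] yang 1.3174 F [-0.5 -0.1 -1.8] w 0.0171 q6 -1.81
step [12.3 46.2  0.1] [ 0.07 -0.04  0.02]
```

Call:
{"api": "servo_tool", "payload": {
  "steps": [
    [1, 3.9, 0, 0, 0, 0],
    [2.1, 7.7, 0, 0, 0, 0],
    [3.1, 11.6, 0, 0, 0, 0],
    [4.1, 15.5, 0, 0, 0, 0],
    [5.1, 19.3, 0, 0, 0, 0],
    [6.1, 23.2, 0, 0, 0, 0],
    [7.1, 27.1, 0, 0, 0, 0],
    [8.2, 31, 0, 0, 0, 0]
  ]
}}

```text
clock: 21.85
position: [0.5516, -0.1818, 0.1126]
ee_rot: [-0.0, 0.126, 0.992, 0.001]
contact_force: [0.2, 0.5, -0.5]
width: 0.0169
```

```bash
python3 go.py .5515 -.1661 .1125 1.317
```

```text
t 21.85 pos [ 0.5516 -0.1818  0.1126] yang 1.3174 F [ 0.2  0.5 -0.5] w 0.0169 q6 -1.76
step [ 4.  15.2  0.1] [ 0.07 -0.04  0.02]
```

Call:
{"api": "servo_tool", "payload": {
  "steps": [
    [1, 3.9, 0, 0, 0, 0],
    [2.1, 7.7, 0, 0, 0, 0],
    [3.1, 11.6, 0, 0, 0, 0],
    [4, 14.5, 0, 0, 0, 0],
    [4, 15.2, 0, 0, 0, 0]
  ]
}}

```text
clock: 22.35
position: [0.5514, -0.166, 0.1126]
ee_rot: [-0.0, 0.126, 0.992, 0.001]
contact_force: [-0.2, 0.6, -0.7]
width: 0.0171
```

```bash
python3 go.py .5515 -.1661 .1125 1.317;python3 go.py .4913 -.1668 .1125 1.317; python3 - <<'E'
from h import *
im,d=grab("scene","scene13")
cv2.imwrite('pics/s13.png',cv2.resize(im[225:305,220:310],(0,0),fx=8,fy=7.5,interpolation=cv2.INTER_CUBIC)[:,:,::-1])
E
```

```text
t 22.35 pos [ 0.5514 -0.166   0.1126] yang 1.3177 F [-0.2  0.6 -0.7] w 0.0171 q6 -1.73
step [-0.1 -0.1  0.1] [ 0.08 -0.05  0.04]
t 22.35 pos [ 0.5514 -0.166   0.1126] yang 1.3177 F [-0.2  0.6 -0.7] w 0.0171 q6 -1.73
step [ 58.  -15.8   0.1] [ 0.08 -0.05  0.04]
```

View pics/s13.png

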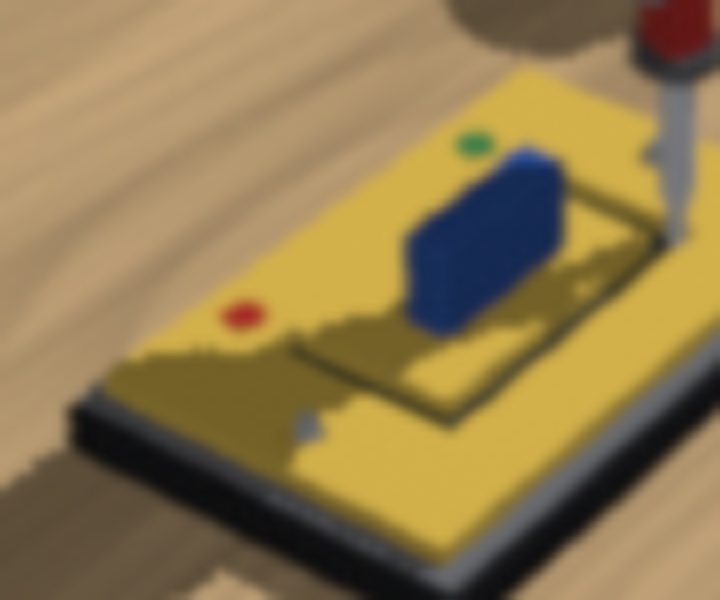

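Call:
{"api": "servo_tool", "payload": {
  "steps": [
    [2, -0.5, 0, 0, 0, 0],
    [5.5, -1.5, 0, 0, 0, 0],
    [9.4, -2.6, 0, 0, 0, 0],
    [13.3, -3.6, 0, 0, 0, 0],
    [17.2, -4.7, 0, 0, 0, 0],
    [21, -5.7, 0, 0, 0, 0],
    [24.9, -6.8, 0, 0, 0, 0],
    [28.8, -7.8, 0, 0, 0, 0]
  ]
}}

```text
clock: 23.2
position: [0.5214, -0.1668, 0.1127]
ee_rot: [-0.0, 0.126, 0.992, 0.001]
contact_force: [0.3, 0.4, -0.7]
width: 0.0167
```

```bash
python3 go.py .4910 -.1668 .1125 1.317
```

```text
t 23.2 pos [ 0.5214 -0.1668  0.1127] yang 1.3173 F [ 0.3  0.4 -0.7] w 0.0167 q6 -1.76
step [29.4 -7.6  0.2] [ 0.07 -0.03  0.02]
```

Call:
{"api": "servo_tool", "payload": {
  "steps": [
    [3.9, -1, 0, 0, 0, 0],
    [7.8, -2, 0, 0, 0, 0],
    [11.6, -3, 0, 0, 0, 0],
    [15.5, -4, 0, 0, 0, 0],
    [19.4, -5, 0, 0, 0, 0],
    [23.3, -6, 0, 0, 0, 0],
    [27.1, -7, 0, 0, 0, 0],
    [29.6, -7.6, 0, 0, 0, 0]
  ]
}}

```text
clock: 24.0
position: [0.4907, -0.1667, 0.1126]
ee_rot: [-0.0, 0.126, 0.992, 0.001]
contact_force: [-0.7, -0.1, -0.9]
width: 0.0173
```

Call:
{"api": "servo_tool", "payload": {
  "steps": [
    [0, 0, 0, 0, 0, 0],
    [0, 0, 0, 0, 0, 0]
  ]
}}

```text
clock: 24.2
position: [0.4913, -0.1668, 0.1127]
ee_rot: [-0.0, 0.126, 0.992, 0.001]
contact_force: [-0.2, -0.1, -0.3]
width: 0.0175
```

```bash
python3 go.py .4910 -.1668 .1125 1.317; python3 - <<'E'
from h import *
im,d=grab("scene","scene14")
cv2.imwrite('pics/s14.png',cv2.resize(im[225:305,220:310],(0,0),fx=8,fy=7.5,interpolation=cv2.INTER_CUBIC)[:,:,::-1])
im,d=grab("top","top14")
cv2.imwrite('pics/t14.png',cv2.resize(im[165:255,340:440],(0,0),fx=6,fy=6,interpolation=cv2.INTER_CUBIC)[:,:,::-1])
E
```

```text
t 24.2 pos [ 0.4913 -0.1668  0.1127] yang 1.3172 F [-0.2 -0.1 -0.3] w 0.0175 q6 -1.78
step [ 0.2 -0.1  0.2] [ 0.07 -0.02  0.01]
```

View pics/s14.png

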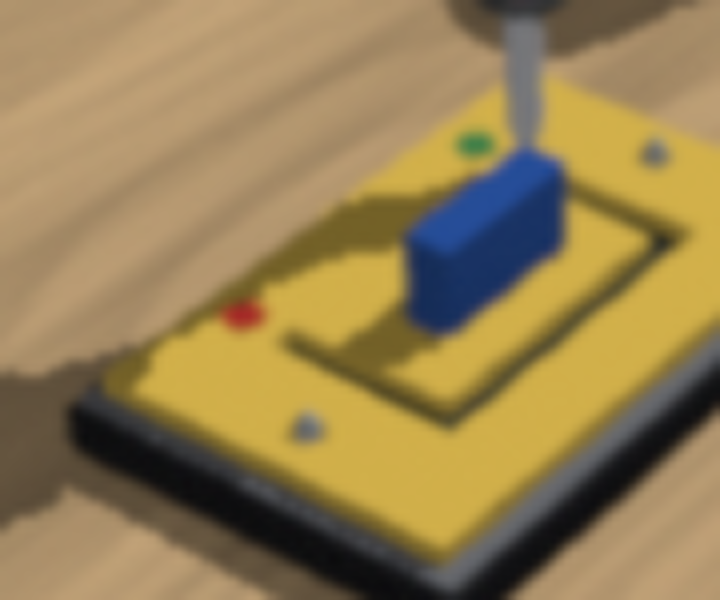

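View pics/t14.png

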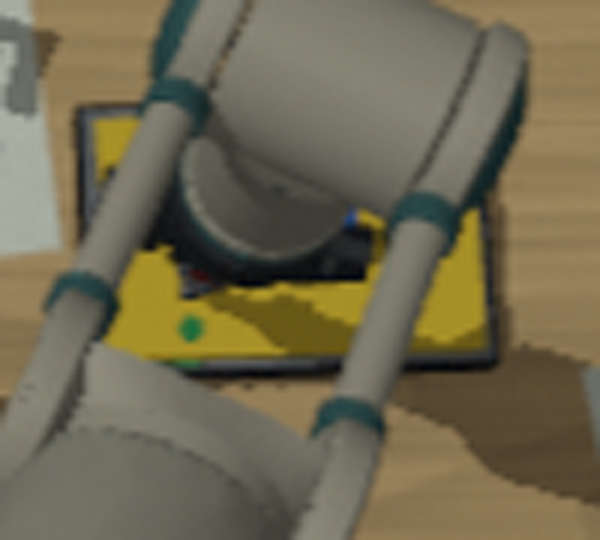

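Call:
{"api": "servo_tool", "payload": {
  "steps": [
    [0, 0, -3, 0, 0, 0],
    [0, 0, -10, 0, 0, 0],
    [0, 0, -22, 0, 0, 0],
    [0, 0, -38, 0, 0, 0],
    [0, 0, -56, 0, 0, 0],
    [0, 0, -74, 0, 0, 0],
    [0, 0, -90, 0, 0, 0],
    [0, 0, -98, 0, 0, 0]
  ]
}}

```text
clock: 25.1
position: [0.4921, -0.1673, 0.2132]
ee_rot: [0.002, 0.126, 0.992, -0.0]
contact_force: [0.1, 1.1, -1.5]
width: 0.017
```

```bash
python3 go.py .6398 -.0077 .211 1.317
```

```text
t 25.1 pos [ 0.4921 -0.1673  0.2132] yang 1.3174 F [ 0.1  1.1 -1.5] w 0.017 q6 -1.78
step [-102.9  191.5    2.6] [0.02 0.19 0.02]
```

Call:
{"api": "servo_tool", "payload": {
  "steps": [
    [-4, 7, 0, 0, 0, 0],
    [-13, 24, 0, 0, 0, 0],
    [-27, 50, 0, 0, 0, 0],
    [-43, 80, 0, 0, 0, 0],
    [-59, 110, 0, 0, 0, 0],
    [-75, 140, 0, 0, 0, 0],
    [-89, 165, 0, 0, 0, 0],
    [-98, 182, 0, 0, 0, 0]
  ]
}}

```text
clock: 25.9
position: [0.6327, -0.013, 0.2095]
ee_rot: [-0.001, 0.126, 0.992, 0.001]
contact_force: [-0.6, -0.1, -0.5]
width: 0.0171
```

Call:
{"api": "servo_tool", "payload": {
  "steps": [
    [-3, 6, 0, 0, 0, 0],
    [-4, 8, 0, 0, 0, 0],
    [-4, 8, 0, 0, 0, 0],
    [-4, 8, 0, 0, 0, 0],
    [-4, 8, 0, 0, 0, 0]
  ]
}}

```text
clock: 26.4
position: [0.637, -0.0094, 0.2111]
ee_rot: [-0.0, 0.127, 0.992, 0.001]
contact_force: [-0.8, 0.3, -1.0]
width: 0.0173
```

```bash
python3 go.py .6398 -.0077 .1096 1.317
```

```text
t 26.4 pos [ 0.637  -0.0094  0.2111] yang 1.3162 F [-0.8  0.3 -1. ] w 0.0173 q6 -1.44
step [ -2.4   2.3 101.5] [ 0.05 -0.04 -0.05]
```

Call:
{"api": "servo_tool", "payload": {
  "steps": [
    [-2.4, 2.3, 5, 0, 0, 0],
    [-2.4, 2.3, 5, 0, 0, 0],
    [-2.4, 2.3, 5, 0, 0, 0]
  ]
}}

```text
clock: 26.7
position: [0.6402, -0.007, 0.2054]
ee_rot: [-0.001, 0.126, 0.992, 0.001]
contact_force: [-0.1, -0.3, 0.0]
width: 0.0172
```

```bash
python3 go.py .6398 -.0077 .1096 1.317;  python3 - <<'E'
from h import *
im,d=grab("scene","scene15")
cv2.imwrite('pics/s15.png',cv2.resize(im[150:270,310:430],(0,0),fx=5,fy=5,interpolation=cv2.INTER_CUBIC)[:,:,::-1])
E
```

```text
t 26.7 pos [ 0.6402 -0.007   0.2054] yang 1.3172 F [-0.1 -0.3  0. ] w 0.0172 q6 -1.44
step [ 0.1 -0.9 95.8] [ 0.06 -0.08  0.01]
```

View pics/s15.png

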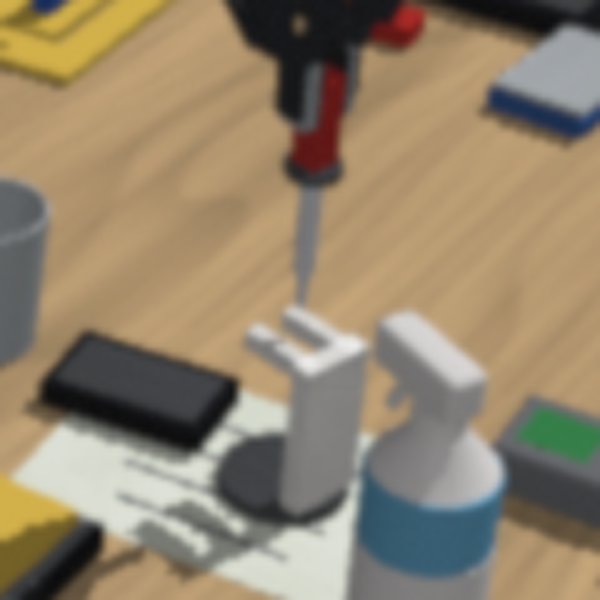

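Call:
{"api": "servo_tool", "payload": {
  "steps": [
    [0, -0.7, 6, 0, 0, 0],
    [0, -0.7, 16, 0, 0, 0],
    [0, -0.7, 28, 0, 0, 0],
    [0, -0.7, 40, 0, 0, 0],
    [0, -0.7, 52, 0, 0, 0],
    [0, -0.7, 62, 0, 0, 0],
    [0, -0.7, 70, 0, 0, 0],
    [0, -0.7, 75, 0, 0, 0]
  ]
}}

```text
clock: 27.55
position: [0.6399, -0.0074, 0.1297]
ee_rot: [-0.001, 0.126, 0.992, 0.001]
contact_force: [0.0, -0.6, -0.3]
width: 0.0173
```

```bash
python3 go.py .6398 -.0077 .1096 1.317
```

```text
t 27.55 pos [ 0.6399 -0.0074  0.1297] yang 1.3174 F [ 0.  -0.6 -0.3] w 0.0173 q6 -1.44
step [-0.  -0.4 20.1] [ 0.06 -0.1   0.02]
```

Call:
{"api": "servo_tool", "payload": {
  "steps": [
    [0, -0.3, 4, 0, 0, 0],
    [0, -0.3, 8, 0, 0, 0],
    [0, -0.3, 12, 0, 0, 0],
    [0, -0.3, 15, 0, 0, 0],
    [0, -0.3, 17, 0, 0, 0],
    [0, -0.3, 18.5, 0, 0, 0],
    [0, -0.3, 19.5, 0, 0, 0],
    [0, -0.3, 19.5, 0, 0, 0]
  ]
}}

```text
clock: 28.35
position: [0.6401, -0.0077, 0.1112]
ee_rot: [-0.0, 0.126, 0.992, 0.001]
contact_force: [-0.3, -0.1, -0.5]
width: 0.0171
```

```bash
python3 go.py .6398 -.0077 .1096 1.317; python3 - <<'E'
from h import *
im,d=grab("scene","scene16")
cv2.imwrite('pics/s16.png',cv2.resize(im[150:270,310:430],(0,0),fx=5,fy=5,interpolation=cv2.INTER_CUBIC)[:,:,::-1])
E
```

```text
t 28.35 pos [ 0.6401 -0.0077  0.1112] yang 1.3174 F [-0.3 -0.1 -0.5] w 0.0171 q6 -1.44
step [ 0.3 -0.1  1.6] [ 0.07 -0.04  0.02]
```

View pics/s16.png

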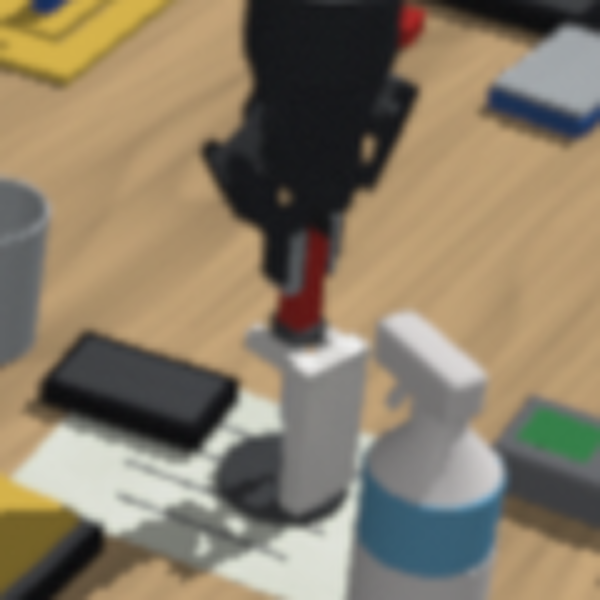

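Nearly seated. I'll lower it the last bit until it touches.

Call:
{"api": "servo_tool", "payload": {
  "steps": [
    [0, 0, 0.7, 0, 0, 0],
    [0, 0, 1.4, 0, 0, 0],
    [0, 0, 2, 0, 0, 0],
    [0, 0, 2, 0, 0, 0]
  ]
}}

```text
clock: 28.8
position: [0.6402, -0.0077, 0.1096]
ee_rot: [-0.0, 0.126, 0.992, 0.001]
contact_force: [-1.0, -0.7, 0.7]
width: 0.0173
```

```bash
python3 go.py .6398 -.0077 .1096 1.317
```

```text
t 28.8 pos [ 0.6402 -0.0077  0.1096] yang 1.3174 F [-1.  -0.7  0.7] w 0.0173 q6 -1.44
step [ 0.4 -0.1 -0. ] [ 0.07 -0.02  0.02]
```

Call:
{"api": "servo_tool", "payload": {
  "steps": [
    [0, 0, 0, 0, 0, 0],
    [0, 0, 0, 0, 0, 0],
    [0, 0, 0, 0, 0, 0],
    [0, 0, 0, 0, 0, 0],
    [0, 0, 0, 0, 0, 0],
    [0, 0, 0, 0, 0, 0],
    [0, 0, -5, 0, 0, 0],
    [0, 0, -15, 0, 0, 0]
  ],
  "hand": 0
}}

```text
clock: 29.6
position: [0.6396, -0.0077, 0.1241]
ee_rot: [-0.001, 0.126, 0.992, 0.001]
contact_force: [0.3, -0.5, -0.5]
width: 0.0854
```

Call:
{"api": "servo_tool", "payload": {
  "steps": [
    [0, 0, -20, 0, 0, 0],
    [0, 0, -50, 0, 0, 0],
    [0, 0, -80, 0, 0, 0],
    [0, 0, -110, 0, 0, 0],
    [0, 0, -130, 0, 0, 0],
    [0, 0, -140, 0, 0, 0],
    [0, 0, -140, 0, 0, 0],
    [0, 0, -140, 0, 0, 0]
  ]
}}

```text
clock: 30.4
position: [0.6397, -0.0078, 0.2636]
ee_rot: [-0.001, 0.126, 0.992, 0.001]
contact_force: [0.2, 0.5, -0.5]
width: 0.0851
```

```bash
python3 go.py .4 .15 .25 1.317; python3 - <<'E'
from h import *
im,d=grab("scene","scene17")
cv2.imwrite('pics/s17.png',cv2.resize(im[150:320,220:430],(0,0),fx=3.5,fy=3.5,interpolation=cv2.INTER_CUBIC)[:,:,::-1])
E
```

```text
t 30.4 pos [ 0.6397 -0.0078  0.2636] yang 1.3173 F [ 0.2  0.5 -0.5] w 0.0851 q6 -1.44
step [271.6  92.7  14.2] [ 0.06 -0.11  0.02]
```

View pics/s17.png

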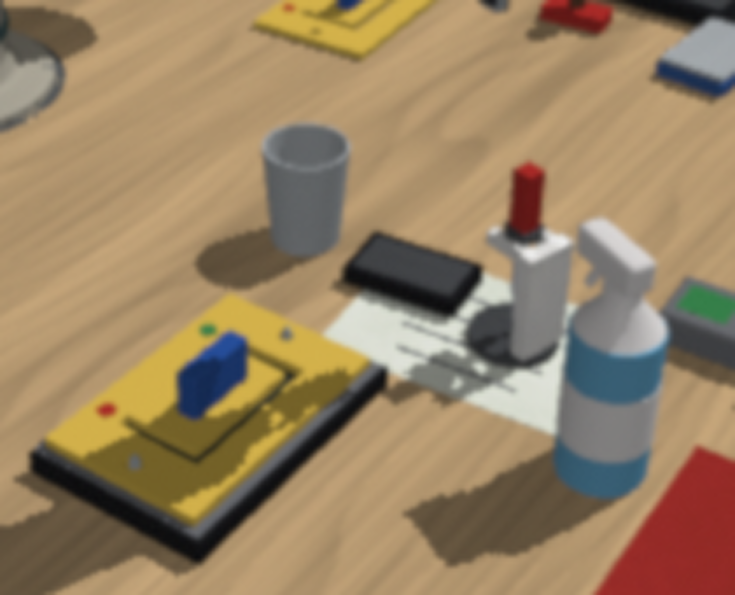

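```bash
python3 - <<'E'
from h import *
print(sign_off(), telemetry.get_state()["clock"])
E
```

```text
the job is handed in; nothing more can be done
the job is handed in; nothing more can be done
```

The job is done and handed in at about 30.5 s, well inside the 72 s limit.

- **Template:** I took the plate farthest to the robot's right and lowered it level on to the pad's pins. It landed at about 5 N, and both pins show through its holes.
- **Tracing:** I traced the slot once, from the red end to the green end, at about 4 cm/s. The tip stayed about 1 mm above the pad's surface, and I saw no sideways force above 1 N.
- **Stylus:** I hung it back by its collar in the fork, let go and moved the arm up clear.

**Last checks:** The last picture shows the template flat on its pins and the stylus upright in the fork, where it hung at the start. The cup, drive, bottle and reader look unmoved. I did not compare the stapler, stamp and ink-pad with the start picture, but the arm worked well clear of them.

**Disagreements:**
- The two cameras differed by 1–3 mm on the template's position. I averaged them and checked against pictures as I went.
- The finger ends looked about 20 mm higher than the stated TCP. I chose the stylus grip height to be safe either way.
- The tip's height comes from the stated hanging height, because it never touched the pad. At the green end the tip itself was hidden from view, so that end rests on the arm's own position.

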